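# Put the last spacer ring in its tin, fit the double lid and lift the outer lid off again

### The job

Thread the loose spacer ring onto the post of the green ring tin, down onto the two rings already there. Then take the nested pair of lids by the black knob and lower both together onto the tin without dropping them, until the inner lid rests on the rings and the outer lid on the tin, and let go. Last, take the outer lid by its steel collar, lift it straight up alone, leaving the inner lid seated, and finish still holding it about 10 cm above its seat, so that I can lay a bag of drying gel between the lids; leave the other things on the bench alone.

Things in the scene. Friction and masses are not known exactly. Their poses are not given: they have to be found in the camera images.
- tin: Green round tin, 108 mm across, screwed down by three lugs reaching 68 mm from its axis. Origin on the axis at the bench, z up. Floor 4 mm up; rim 24 mm up, 94 mm across; outside it a level shoulder 18 mm up that carries the outer lid's skirt. Two rings are on its post, top face 28 mm up. Seated, the third ring's underside is 28 mm, the inner lid's origin 14 mm, the outer lid's origin 18 mm up.
- post_tip (a point): Tip of the tin's steel post, on the tin's axis, 58 mm above the bench. The post is 16 mm thick; its last 8 mm are a cone narrowing to 6 mm.
- ring_last_centre (a point): Centre of the loose aluminium spacer ring, half-way up: 54 mm outside diameter, 22 mm bore, 12 mm thick, 0.13 kg, lying flat on the bench; same as the two on the post. Grip it across its outside.
- ring_low: The lower of the two rings already on the post; origin at the centre of its underside.
- ring_mid: The upper of the two rings already on the post; origin at the centre of its underside.
- ring_last: The same loose ring as point ring_last_centre; origin at the centre of its underside, z up.
- inner_lid: Inner lid: brass pan turned upside down, 78 mm across, under the outer lid at the start, with a black knob on its axis (cylinder, 25 mm diameter, top 91 mm above the origin). From below the knob is bored 20 mm wide, up to 48 mm above the origin, to sleeve over the post. Origin on the axis at the skirt's lower edge, on which the pair stands, z up. 0.22 kg. Held by the knob it carries the outer lid.
- knob (a point): Point on the inner lid's knob to grip, on the axis, 83 mm above the inner lid's origin: 8 mm below the knob's top, 22 mm above the top of the outer lid's collar while the lids are nested.
- outer_lid: Outer lid: green, 108 mm across, skirt 32 mm deep, top face 35 mm above the origin, with a steel collar round the hole for the knob. Origin on the axis at the skirt's lower edge, z up. 0.16 kg. Nested, its origin is 2 mm above the inner lid's; seated on the tin, 4 mm above, no longer resting on the inner lid. It must rise 55 mm for its hole to clear the knob, 87 mm for its skirt.
- collar (a point): Middle of the outer lid's collar, on the axis, 47 mm above the outer lid's origin. Collar: 37 mm outside diameter, 29 mm bore, 24 mm high, standing on the lid's top face; seated, the knob stands 28 mm above it.
- pencil: Red flat pencil, 155 mm long, lying on the bench; leave it.
- screwdriver: Small screwdriver with blue handle, 168 mm long, lying on the bench; leave it.
- sanding_block: Cork sanding block, 112 x 65 x 30 mm; leave it.
Not all that is in view belongs to the job. Leave any blue look-alike of the ring_last alone. What is shaped like the outer_lid but pink is not meant.

How it is judged (in metres and radians):
On the way, in this order (a step that is already met when the one before it is completed fails the run):
1. the loose ring lies flat on the two others, on the post, and is let go (horizontal distance between ring_last and tin below 0.007 m and z of ring_last in the frame of tin between 0.025 and 0.031 m and angle between ring_last's own z axis and vertical below 0.06 rad and contact force between the fingers and ring_last below 0.1 N), for 0.2 s.
2. the pair of lids is home on the tin (inner lid on the rings, outer lid on the tin) and the knob is let go (horizontal distance between inner_lid and tin below 0.006 m and z of inner_lid in the frame of tin between 0.011 and 0.0175 m and angle between each of inner_lid, outer_lid's own z axis and vertical below 0.06 rad and horizontal distance between outer_lid and tin below 0.008 m and z of outer_lid in the frame of tin between 0.015 and 0.021 m and contact force between the fingers and inner_lid below 0.1 N), for 0.2 s.
At the end, for the whole second after the job is handed in: Fingers hold the outer lid still, 84 mm or more above the inner lid (origins), clear of it and the tin; the untouched inner lid is level on the rings (within 6 mm of the tin axis, 11 to 17.5 mm above the tin origin); all rings on the post, the last 25 to 31 mm up (z of outer_lid in the frame of inner_lid above 0.084 m and contact force between the fingers and outer_lid above 1 N and linear speed of each of outer_lid, inner_lid below 0.02 m/s and contact force between outer_lid and inner_lid below 0.05 N and contact force between outer_lid and tin below 0.05 N and contact force between each of the arm, the fingers and inner_lid below 0.1 N and horizontal distance between inner_lid and tin below 0.006 m and z of inner_lid in the frame of tin between 0.011 and 0.0175 m and angle between inner_lid's own z axis and vertical below 0.06 rad and horizontal distance between each of ring_last, ring_low, ring_mid and tin below 0.007 m and z of ring_last in the frame of tin between 0.025 and 0.031 m); the arm keeps its last pose, push and grip.
It fails at once if the outer lid comes off the inner lid while the inner lid is not home on the rings (z of outer_lid in the frame of inner_lid above 0.012 m and (z of inner_lid in the frame of tin above 0.0185 m or horizontal distance between inner_lid and tin above 0.008 m)).
It fails at once if the lids are dropped: falling faster than 0.4 m/s with no finger on them (linear speed of inner_lid above 0.4 m/s and contact force between the fingers and inner_lid below 0.05 N and contact force between the fingers and outer_lid below 0.05 N).
It fails at once if the pencil, the screwdriver or the sanding block is moved by more than 2 cm (distance of any of pencil, screwdriver, sanding_block from where it was at the start of the episode above 0.02 m).
It also fails if it takes over 62 s, if anything falls off the work surface, if the arm or the gripper's body presses on something with over 40 N, if the wrist force passes 120 N, or if a joint passes its speed limit or range.

### The arm

A 7-joint arm with a two-finger parallel gripper is mounted at the origin on a cart in front of the work surface, level with it; the furniture and walls round the work are solid. World frame = base frame: x ahead of the robot, y to its left, z up, the work surface at z = 0. Lengths are in m, angles in degrees, forces in N, time in s.
With the tool pointing down it reaches from about 0.425 to 0.875 m from the base axis. Payload 4.7 kg.
Tool frame: the origin (TCP) lies at the very end of the fingers, on their centre line; the grasp point (between the pads) lies 19 mm behind it; z points along the fingers, y is the direction in which the jaws open and shut (so a half turn about z gives the same grasp; the last joint's range is limited). The gripper opens to 87 mm and grips with 3 to 60 N. Pads are 19 mm wide; open, the fingers measure 117 mm over their backs; the gripper's body (75 mm by 190 mm) begins 51 mm behind the grasp point.
Start: joints at [72.886, 18.392, -4.016, 83.108, 1.295, 78.541, -3.26], TCP at [0.2, -0.618, 0.223] pointing down, gripper open.
Joint ranges: [-163.93, 163.93], [-17.29, 119.83], [-79.2, 71.16], [3.27, 140.29], [-89.18, 269.18], [5.43, 117.66], [-154.24, 154.24]. Speed limits (degrees/s): [147.25, 147.25, 180, 180, 180, 180, 180].

### API

Orientations are given as [roll, pitch, yaw] about the fixed x, y, z axes, in that order (R = Rz(yaw) Ry(pitch) Rx(roll)).
In Python, from cell import env gives the robot as it stands.
- The arm moves only by the tool servo_tool, never from a script. Its argument "increments" is a list that holds one entry, the list of rows, each a list of 7 numbers: the shift along the tool's x, y, z in m, then the turn, a rotation vector about the tool's x, y, z in degrees, then the opening, from -1 (shut) to 1 (fully open). In form: [[[dx, dy, dz, rx, ry, rz, fingers], ...]]. A call has 1 to 20 rows; each row is the pose to reach, as a shift and turn from the pose commanded when the call began, along the tool's axes at that moment; what a row does not reach only later rows make up. A row lasts 1/10 s, in which the tool goes at most 50 mm and 8.59 degrees, less where a joint would pass 70% of its speed; a pose out of reach is approached as far as the arm can. A call with a gripper value outside its range is refused whole. The fingers move at their own pace and stop on an object; "squeeze" is the grip in N (left out, the last holds). Time passes only in rows, so rows that repeat a pose let the fingers close. It gives the time, the measured TCP pose, the force and the opening at its end, in the units of the state.
- env.get_obs(): the state, without advancing time (a new reading comes with each control period).
- env.read_camera(name): name is "scene" or "top" or "wrist"; returns a dict with "frame" (400x640x3 uint8, blue, green, red), "intrinsics" (3x3 intrinsics, pixels), "rvec" (rotation vector, rad) and "tvec" (3), from world to camera coordinates, as OpenCV has them. Camera axes: x right, y down, z forward; pixel columns grow to the right and rows downward; lengths in m; the calibration is good to about 2 mm. A picture is of the moment at which its call begins. There is no depth.
- env.sign_off(): hands the job in, once; it reports no verdict.
The state is a dict: "time_s": time; "qpos": joint angles; "joint_velocities": joint speeds; "effort": joint torques, N m; "tool_pos": TCP position; "tool_rot": TCP orientation; "force": force on the tool from outside, world axes, zero at the start; "wrist_torque": the same for the moment, N m; "grip_width": finger opening in m.
Only numpy, scipy, OpenCV 4.12 (cv2) and the standard library are available. Lean on these libraries where they do the work, as an engineer would, in place of code of your own. Each camera call takes 0.05 s, during which the arm holds its last target.

## Working session

There is one attempt and no reset: what is moved stays moved. The work goes in short steps, Python scripts to look and compute and a tool call to move; the robot and the scene stay as the last step left them, time stands still between calls to the robot, and variables do not carry over. Pictures are saved under pics/ and viewed, and the job is handed in when it is done.

Besides the shell and the picture viewer there is one more tool, called after "Emit:" as name(argument=value, ...) on one line, values as JSON. servo_tool: Moves the arm, as the interface text tells. Its arguments: {"type":"object","properties":{"increments":{"type":"array","items":{"type":"array","items":{"type":"array","items":{"type":"number"}}}},"squeeze":{"type":"number"}},"required":["increments"]}

```bash
mkdir -p pics
cat > h.py <<'E'
import numpy as np,cv2
from cell import env
def shot(cam,name):
    d=env.read_camera(cam); cv2.imwrite(f'pics/{name}.png',d['frame'])
    np.savez(f'pics/{name}.npz',K=d['intrinsics'],r=d['rvec'],t=d['tvec']); return d
def ray(name,u,v,z):
    d=np.load(f'pics/{name}.npz');R=cv2.Rodrigues(d['r'])[0];t=d['t'].reshape(3)
    c=-R.T@t; w=R.T@np.linalg.inv(d['K'])@np.array([u,v,1.]); return c+w*(z-c[2])/w[2]
def proj(name,P):
    d=np.load(f'pics/{name}.npz');return cv2.projectPoints(np.array(P,float).reshape(-1,3),d['r'],d['t'],d['K'],None)[0].reshape(-1,2)
def crop(name,x0,y0,x1,y1,s,out):
    im=cv2.imread(f'pics/{name}.png')[y0:y1,x0:x1]; cv2.imwrite(f'pics/{out}.png',cv2.resize(im,None,fx=s,fy=s,interpolation=cv2.INTER_CUBIC))
E
python3 - <<'E'
from h import *
for c in ['scene','top','wrist']: 
    d=shot(c,c+'0'); print(c,-cv2.Rodrigues(d['rvec'])[0].T@np.array(d['tvec']).reshape(3))
print(env.get_obs())
E
```

```text
scene [-0.37149239  0.37254457  1.24002059]
top [ 0.4203145  -0.12335857  1.79395861]
wrist [ 0.26940632 -0.59680505  0.38322294]
{'time_s': 0.15, 'qpos': array([72.88623508, 18.42921146, -4.01628426, 83.15810791,  1.29647523,
       78.53991066, -3.25948197]), 'joint_velocities': array([ 0.03884494, -0.12225133,  0.00277472, -0.28267639,  0.04756805,
        0.03306525, -0.02559389]), 'effort': array([ 1.46987695e-04, -4.91796291e+01, -4.03716154e-01, -3.12872779e+01,
       -6.37113070e-02,  4.06356272e-02,  1.00069672e-04]), 'tool_pos': array([ 0.19984485, -0.61808964,  0.22172038]), 'tool_rot': array([-1.79918069e+02,  6.17808642e-03,  1.79246730e+01]), 'force': array([-0.35743481,  0.26597748, -0.57833392]), 'wrist_torque': array([-0.02287712, -0.00133116, -0.00749818]), 'grip_width': 0.08714160888967624}
```

View pics/scene0.png

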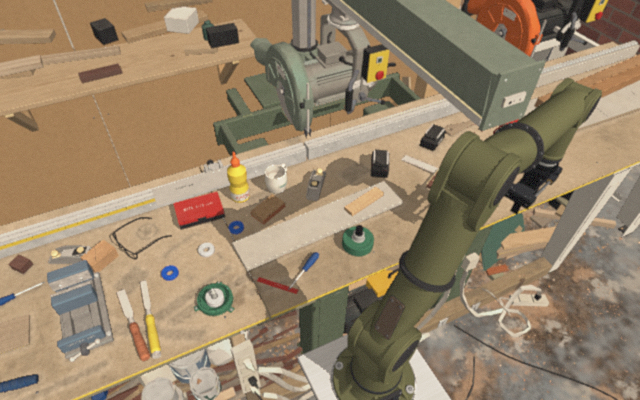

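View pics/top0.png

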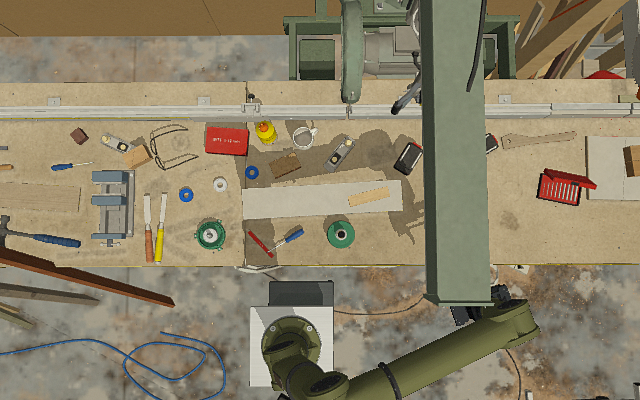

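View pics/wrist0.png

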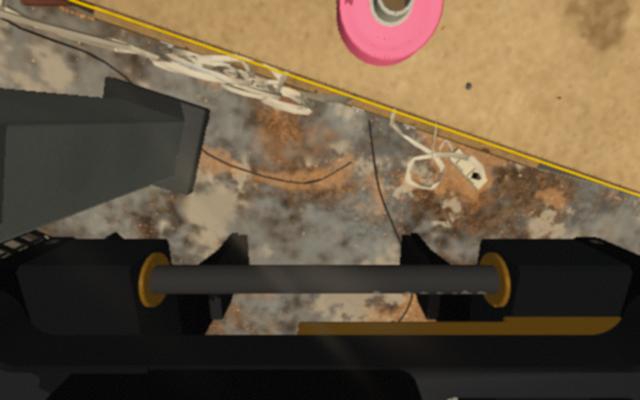

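Run:
```python
from h import *
crop('top0',170,140,410,270,3.3,'c1'); crop('scene0',140,200,400,330,3,'c2'); crop('scene0',300,0,560,210,3,'c3')
for n,u,v in [('tin',210,235),('ring',220,184),('lids',340,234),('bluering',186,194),('redtip',248,233),('red2',271,255),('blue',302,230)]:
  print(n,ray('top0',u,v,0.02))
for p in [(200,-.618,.22)]: pass
print(proj('top0',[[0,0,0],[.2,-.618,.22],[.2,-.618,.4]]))
# beam: epipolar
for z in [.3,.4,.5,.6,.7,.8]:
  for uv in [(425,303),(492,305)]:
    p=ray('top0',*uv,z); print(z,uv,p.round(3),proj('scene0',p))
```

```text
tin [0.42320906 0.31111072 0.02      ]
ring [0.62076955 0.27536316 0.02      ]
lids [ 0.42465517 -0.18993847  0.02      ]
bluering [0.58236064 0.40697039 0.02      ]
redtip [0.43019164 0.1646464  0.02      ]
red2 [0.34559238 0.0755602  0.02      ]
blue [ 0.44072481 -0.04355939  0.02      ]
[[290.95492788 345.89812272]
 [469.67393773 300.06147299]
 [488.92899908 308.55842773]]
0.3 (425, 303) [ 0.203 -0.45   0.3  ] [[485.14246843 202.97033552]]
0.3 (492, 305) [ 0.195 -0.664  0.3  ] [[544.34469034 181.51762961]]
0.4 (425, 303) [ 0.217 -0.428  0.4  ] [[485.80818722 176.20386737]]
0.4 (492, 305) [ 0.21  -0.628  0.4  ] [[544.33517976 156.14943226]]
0.5 (425, 303) [ 0.232 -0.406  0.5  ] [[486.55814836 146.05027832]]
0.5 (492, 305) [ 0.225 -0.591  0.5  ] [[544.32445423 127.54052597]]
0.6 (425, 303) [ 0.246 -0.384  0.6  ] [[487.4094224 111.8232147]]
0.6 (492, 305) [ 0.241 -0.555  0.6  ] [[544.31226506  95.02755402]]
0.7 (425, 303) [ 0.261 -0.362  0.7  ] [[488.38402616  72.63744963]]
0.7 (492, 305) [ 0.256 -0.519  0.7  ] [[544.29829072  57.75285418]]
0.8 (425, 303) [ 0.275 -0.34   0.8  ] [[489.51085407  27.33122763]]
0.8 (492, 305) [ 0.271 -0.483  0.8  ] [[544.28210802  14.58769433]]
```

View pics/c1.png

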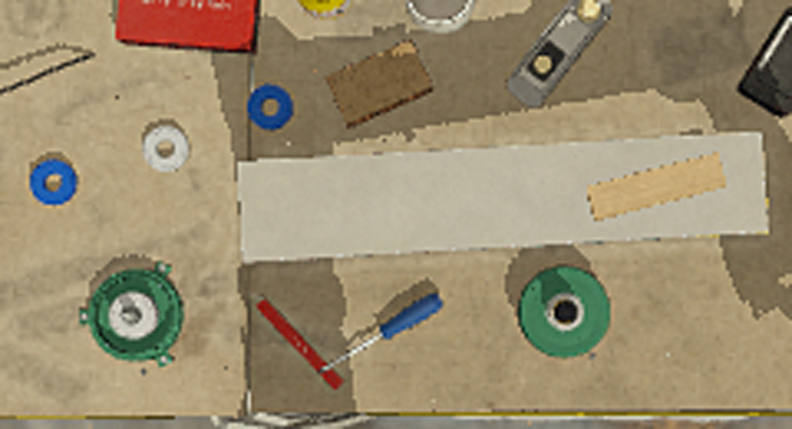

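View pics/c2.png

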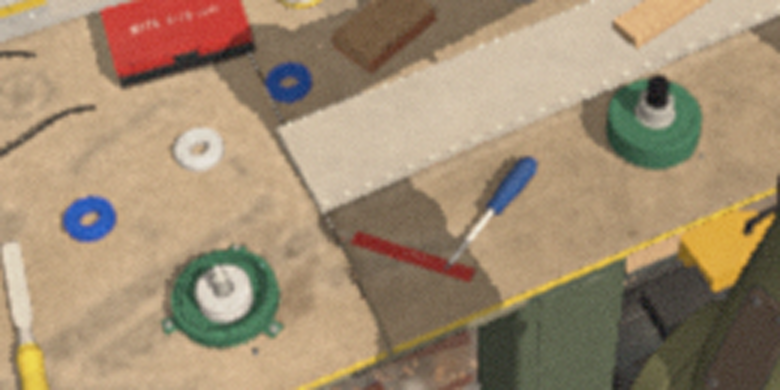

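View pics/c3.png

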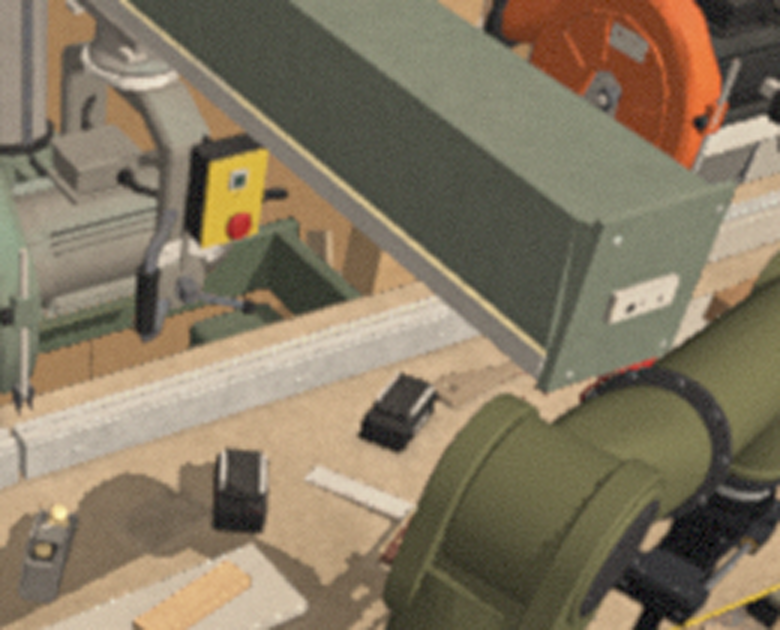

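```bash
python3 - <<'E'
from h import *
def P(n):
  d=np.load(f'pics/{n}.npz');R=cv2.Rodrigues(d['r'])[0];return d['K']@np.hstack([R,d['t'].reshape(3,1)])
def tri(a,b):
  X=cv2.triangulatePoints(P('top0'),P('scene0'),np.array(a,float),np.array(b,float));X=(X[:3]/X[3]).ravel()
  print(a,b,X.round(3),proj('top0',X).round(0),proj('scene0',X).round(0))
tri((345,385),(475,165)); tri((520,320),(582,95)); tri((510,305),(540,180))
tri((425,303),(498,73));tri((493,305),(543,61))
# beam bottom corner from scene at x=.255
d=np.load('pics/scene0.npz');R=cv2.Rodrigues(d['r'])[0];c=-R.T@d['t'].reshape(3)
for uv in [(480,129),(524,112)]:
  w=R.T@np.linalg.inv(d['K'])@np.array([*uv,1.]); print(c+w*(.255-c[0])/w[0])
E
python3 -c "
import cv2
im=cv2.imread('pics/top0.png')[270:400,240:560];cv2.imwrite('pics/c4.png',cv2.resize(im,None,fx=2.5,fy=2.5,interpolation=2))
im=cv2.imread('pics/scene0.png')[0:400,330:640];cv2.imwrite('pics/c5.png',cv2.resize(im,None,fx=1.5,fy=1.5,interpolation=2))"
```

```text
(345, 385) (475, 165) [ 0.064 -0.176  0.666] [[345. 385.]] [[474. 165.]]
(520, 320) (582, 95) [ 0.2   -0.627  0.604] [[522. 322.]] [[580.  95.]]
(510, 305) (540, 180) [ 0.21  -0.711  0.276] [[504. 299.]] [[549. 179.]]
(425, 303) (498, 73) [ 0.254 -0.37   0.701] [[428. 306.]] [[493.  73.]]
(493, 305) (543, 61) [ 0.256 -0.523  0.691] [[492. 304.]] [[544.  61.]]
[ 0.255      -0.38991588  0.54192155]
[ 0.255      -0.52711678  0.54935678]
```

View pics/c4.png

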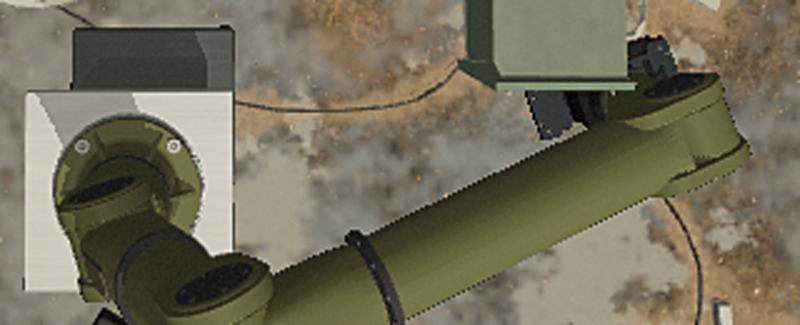

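View pics/c5.png

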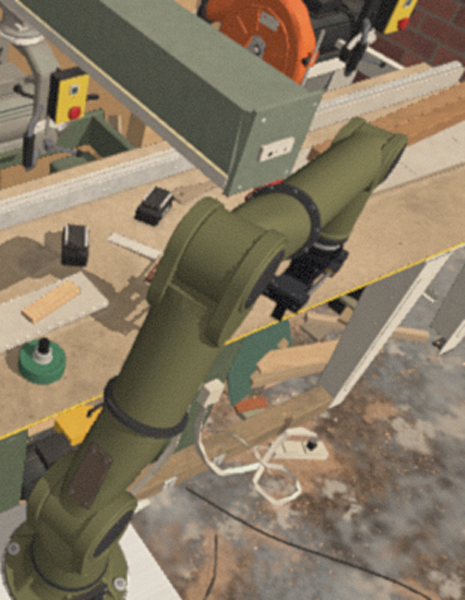

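```bash
cat >> h.py <<'E'
from scipy.spatial.transform import Rotation as Ro
def pose():
    o=env.get_obs(); return np.array(o['tool_pos']),Ro.from_euler('xyz',o['tool_rot'],degrees=True),o
def rows(wps,grip,p0=None,R0=None):
    """wps: list of (x,y,z,yaw) tool-down targets; prints rows relative to start"""
    p,R,o=pose()
    if p0 is not None:p=np.array(p0)
    if R0 is not None:R=R0
    out=[]
    for x,y,z,yaw in wps:
        d=R.inv().apply(np.array([x,y,z])-p)
        rv=(R.inv()*Ro.from_euler('xyz',[180,0,yaw],degrees=True)).as_rotvec(degrees=True)
        out.append([round(float(v),4) for v in d]+[round(float(v),2) for v in rv]+[grip])
    print('[['+','.join('['+','.join('%g'%v for v in r)+']' for r in out)+']]')
def cyl(az,r,z,yaw): a=np.radians(az); return (r*np.cos(a),r*np.sin(a),z,yaw)
E
python3 - <<'E'
from h import *
w=[]
for i in range(1,9):
    s=i/8; w.append(cyl(-72.1,.651-.191*s,.222-.122*s,17.9))
rows(w,1)
print(ray('wrist0',392,10,.059))
E
```

```text
[[[-0.0002,-0.0224,0.015,-0.08,0.01,0.02,1],[-0.0002,-0.0463,0.0303,-0.08,0.01,0.02,1],[-0.0002,-0.0702,0.0456,-0.08,0.01,0.02,1],[-0.0002,-0.094,0.0609,-0.08,0.01,0.02,1],[-0.0001,-0.1179,0.0761,-0.08,0.01,0.02,1],[-0.0001,-0.1417,0.0914,-0.08,0.01,0.02,1],[-0.0001,-0.1656,0.1067,-0.08,0.01,0.02,1],[-0.0001,-0.1894,0.122,-0.08,0.01,0.02,1]]]
[ 0.38105787 -0.62619471  0.059     ]
```

Emit:
servo_tool(increments=[[[0, -0.024, 0.016, 0, 0, 0, 1], [0, -0.048, 0.032, 0, 0, 0, 1], [0, -0.072, 0.048, 0, 0, 0, 1], [0, -0.095, 0.062, 0, 0, 0, 1], [0, -0.119, 0.077, 0, 0, 0, 1], [0, -0.143, 0.092, 0, 0, 0, 1], [0, -0.167, 0.107, 0, 0, 0, 1], [0, -0.19, 0.122, 0, 0, 0, 1]]])

```text
time_s: 0.95
tool_pos: [0.1411, -0.4364, 0.0998]
tool_rot: [-180.0, 0.0, 17.9]
force: [-0.2, -0.7, 0.4]
grip_width: 0.0873
```

Run:
```python
from h import *
p,R,o=pose(); print(p,o['qpos'].round(1),o['tool_rot'].round(2),np.hypot(*p[:2]))
shot('scene','scene1')
w=[]
for i in range(1,17):
    s=i/16; az=-72.1+42*s; w.append(cyl(az,.46,.10+ .07*max(0,(az+42)/12),17.9+42*s))
rows(w,1)
```

```text
[ 0.1410796  -0.43644937  0.09977365] [ 7.400e+01  1.300e+00 -5.200e+00  1.177e+02  1.000e-01  6.100e+01
 -3.400e+00] [-1.7998e+02  1.0000e-02  1.7920e+01] 0.4586845341568882
[[[0.0212,0.0066,-0.0034,-0.52,0.02,-2.6,1],[0.0422,0.0051,-0.0034,-0.52,0.01,-5.22,1],[0.0631,0.0027,-0.0034,-0.52,-0,-7.85,1],[0.0839,-0.0006,-0.0034,-0.52,-0.01,-10.47,1],[0.1046,-0.0049,-0.0033,-0.52,-0.03,-13.1,1],[0.125,-0.0102,-0.0033,-0.52,-0.04,-15.72,1],[0.1451,-0.0163,-0.0033,-0.52,-0.05,-18.35,1],[0.165,-0.0234,-0.0032,-0.52,-0.06,-20.97,1],[0.1845,-0.0314,-0.0032,-0.52,-0.07,-23.6,1],[0.2036,-0.0403,-0.0031,-0.52,-0.09,-26.22,1],[0.2223,-0.05,-0.003,-0.52,-0.1,-28.85,1],[0.2405,-0.0607,-0.0111,-0.52,-0.11,-31.47,1],[0.2582,-0.0722,-0.0263,-0.52,-0.12,-34.1,1],[0.2754,-0.0846,-0.0415,-0.51,-0.13,-36.72,1],[0.292,-0.0977,-0.0567,-0.51,-0.15,-39.35,1],[0.3079,-0.1116,-0.0719,-0.51,-0.16,-41.97,1]]]
```

View pics/scene1.png

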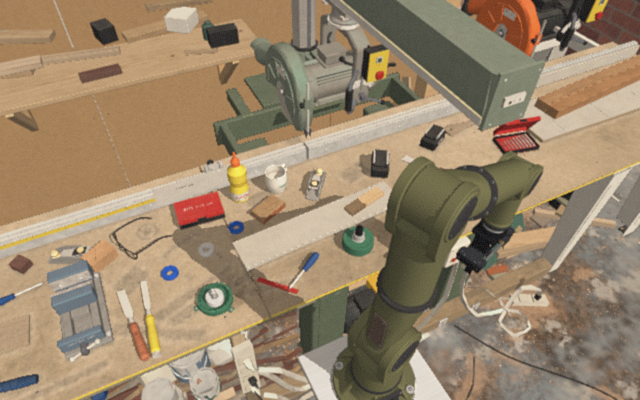

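Emit:
servo_tool(increments=[[[0.021, 0.003, 0, 0, 0, -2.6, 1], [0.042, 0.002, 0, 0, 0, -5.2, 1], [0.063, -0.001, 0, 0, 0, -7.8, 1], [0.084, -0.004, 0, 0, 0, -10.5, 1], [0.105, -0.008, 0, 0, 0, -13.1, 1], [0.125, -0.013, 0, 0, 0, -15.7, 1], [0.145, -0.019, 0, 0, 0, -18.3, 1], [0.165, -0.027, 0, 0, 0, -21, 1], [0.184, -0.035, 0, 0, 0, -23.6, 1], [0.204, -0.043, 0, 0, 0, -26.2, 1], [0.222, -0.053, 0, 0, 0, -28.8, 1], [0.24, -0.064, -0.01, 0, 0, -31.5, 1], [0.258, -0.075, -0.025, 0, 0, -34.1, 1], [0.275, -0.087, -0.04, 0, 0, -36.7, 1], [0.292, -0.1, -0.056, 0, 0, -39.3, 1], [0.308, -0.115, -0.071, 0, 0, -42, 1]]])

```text
time_s: 2.6
tool_pos: [0.4003, -0.2322, 0.1731]
tool_rot: [179.9, 0.0, 60.1]
force: [0.3, -0.1, 0.7]
grip_width: 0.0874
```

Run:
```python
from h import *
p,R,o=pose(); print(p,o['qpos'].round(1),o['tool_rot'].round(2),np.hypot(*p[:2]))
w=[]
for i in range(1,21):
    s=i/20; az=-30.1+54*s; w.append(cyl(az,.46+.12*s,.17+.11*s,59.9+54*s))
rows(w,1,R0=Ro.from_euler('xyz',[180,0,59.9],degrees=True))
shot('wrist','w1')
```

```text
[ 0.40026911 -0.23217569  0.17305321] [ 53.2  -1.8 -25.7 111.7  -0.8  69.9  -2.1] [1.7994e+02 2.0000e-02 6.0140e+01] 0.4627320051963022
[[[0.0221,0.0028,-0.0024,-0,0,-2.7,1],[0.0445,0.0072,-0.0079,0,0,-5.4,1],[0.0675,0.0105,-0.0134,0,0,-8.1,1],[0.0908,0.0127,-0.0189,0,0,-10.8,1],[0.1145,0.0137,-0.0244,-0,0,-13.5,1],[0.1385,0.0136,-0.0299,0,0,-16.2,1],[0.1627,0.0122,-0.0354,-0,0,-18.9,1],[0.1871,0.0096,-0.0409,0,0,-21.6,1],[0.2116,0.0057,-0.0464,-0,0,-24.3,1],[0.2362,0.0006,-0.0519,-0,0,-27,1],[0.2607,-0.0058,-0.0574,0,0,-29.7,1],[0.2852,-0.0135,-0.0629,-0,0,-32.4,1],[0.3095,-0.0226,-0.0684,0,0,-35.1,1],[0.3335,-0.0329,-0.0739,0,0,-37.8,1],[0.3573,-0.0445,-0.0794,-0,0,-40.5,1],[0.3807,-0.0574,-0.0849,0,0,-43.2,1],[0.4037,-0.0716,-0.0904,0,0,-45.9,1],[0.4262,-0.0871,-0.0959,-0,0,-48.6,1],[0.4481,-0.1038,-0.1014,0,0,-51.3,1],[0.4694,-0.1218,-0.1069,0,0,-54,1]]]
```

View pics/w1.png

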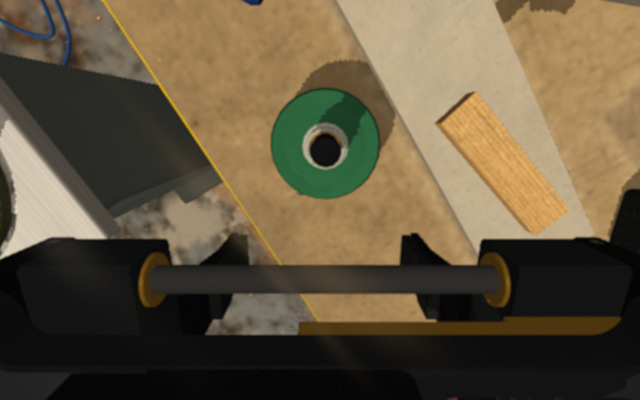

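Run:
```python
from h import *
crop('w1',250,70,400,220,4,'c6')
print(ray('w1',326,143,.037),ray('w1',326,150,.091),ray('top0',341,234,.06))
```

```text
[ 0.42683706 -0.19037601  0.037     ] [ 0.42590102 -0.19131926  0.091     ] [ 0.4245393  -0.19220197  0.06      ]
```

View pics/c6.png

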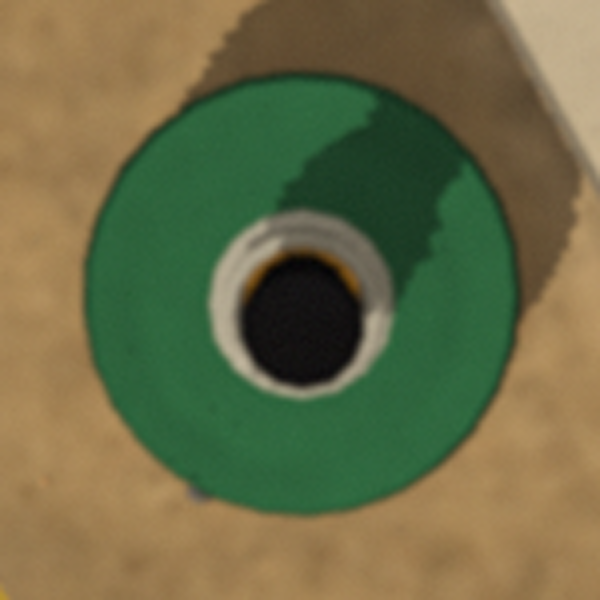

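Emit:
servo_tool(increments=[[[0.022, 0.003, -0.003, 0, 0, -2.7, 1], [0.045, 0.007, -0.008, 0, 0, -5.4, 1], [0.068, 0.01, -0.013, 0, 0, -8.1, 1], [0.091, 0.013, -0.019, 0, 0, -10.8, 1], [0.115, 0.014, -0.024, 0, 0, -13.5, 1], [0.139, 0.014, -0.03, 0, 0, -16.2, 1], [0.163, 0.012, -0.035, 0, 0, -18.9, 1], [0.187, 0.01, -0.041, 0, 0, -21.6, 1], [0.212, 0.006, -0.046, 0, 0, -24.3, 1], [0.236, 0, -0.052, 0, 0, -27, 1], [0.261, -0.006, -0.057, 0, 0, -29.7, 1], [0.285, -0.013, -0.063, 0, 0, -32.4, 1], [0.31, -0.023, -0.068, 0, 0, -35.1, 1], [0.333, -0.033, -0.074, 0, 0, -37.8, 1], [0.357, -0.044, -0.079, 0, 0, -40.5, 1], [0.381, -0.057, -0.085, 0, 0, -43.2, 1], [0.404, -0.072, -0.09, 0, 0, -45.9, 1], [0.426, -0.087, -0.096, 0, 0, -48.6, 1], [0.448, -0.104, -0.101, 0, 0, -51.3, 1], [0.469, -0.122, -0.107, 0, 0, -54, 1]]])

```text
time_s: 4.65
tool_pos: [0.5281, 0.2355, 0.2789]
tool_rot: [-180.0, -0.0, 114.1]
force: [0.8, -0.1, 0.5]
grip_width: 0.0871
```

Run:
```python
from h import *
p,R,o=pose(); print(p,o['qpos'].round(1),o['tool_rot'].round(2),np.hypot(*p[:2]))
shot('wrist','w2')
```

```text
[0.52814638 0.23553571 0.27890072] [ 17.5  14.2 -52.3  87.3  11.3  84.  -11. ] [-1.7999e+02 -1.0000e-02  1.1413e+02] 0.578286842150241
```

View pics/w2.png

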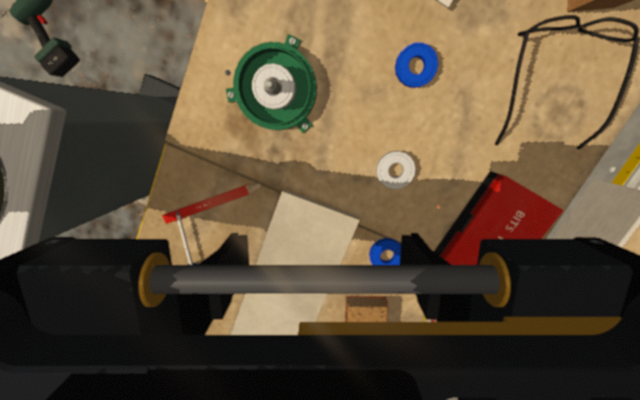

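Run:
```python
from h import *
crop('w2',220,30,330,140,5,'c7');crop('w2',360,130,440,210,6,'c8')
print('lid',ray('w1',325.4,143.4,.037),ray('w1',325.7,149.5,.091))
```

```text
lid [ 0.42615365 -0.19041773  0.037     ] [ 0.42588925 -0.19086423  0.091     ]
```

View pics/c7.png

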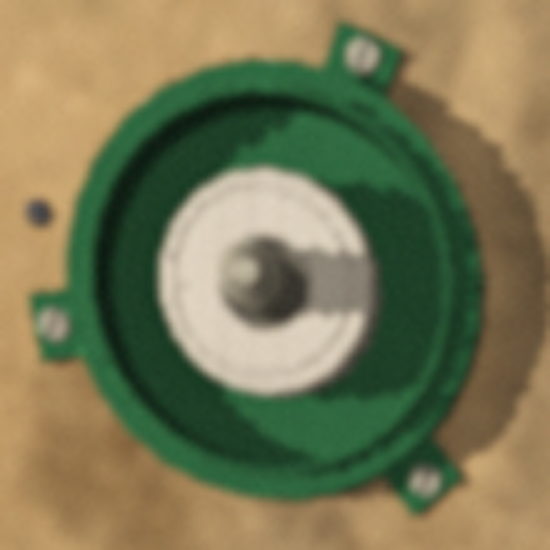

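View pics/c8.png

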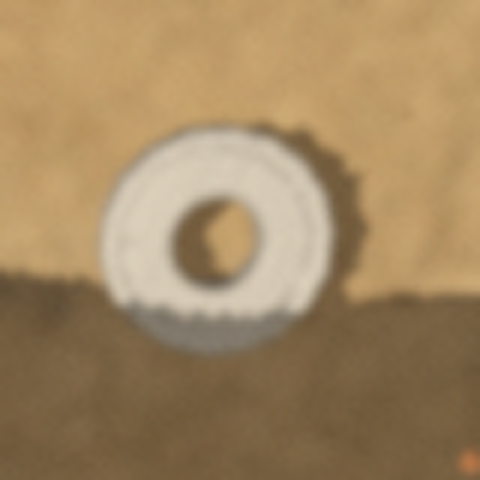

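Run:
```python
from h import *
print('ring',ray('w2',396,170.2,.012),ray('top0',220,184.2,.012))
print('tin',ray('w2',269,83.8,.058),ray('w2',272.8,85.9,.028),ray('w2',275.1,85.7,.018))
print(proj('w2',[[.619,.274,0.012]]))
```

```text
ring [0.61942042 0.2787243  0.012     ] [0.62088711 0.27715005 0.012     ]
tin [0.42369141 0.31052655 0.058     ] [0.42313131 0.3109072  0.028     ] [0.423933   0.31258448 0.018     ]
[[394.17327167 173.11149859]]
```

Run:
```python
from h import *
rows([(.65,.21,.16,114.1)],1)
```

```text
[[[-0.0812,0.0991,0.1202,0.14,-0.25,0.53,1]]]
```

Run:
```python
from h import *
p,R,o=pose(); print(p,o['tool_rot'],o['joint_velocities'],o['time_s'],o['force'])
```

```text
[0.52606434 0.2418892  0.28026982] [179.85417381  -0.24515205 114.63370174] [ 1.19632474 -1.91190507 -0.24578619  1.70893959 -2.07888936 -0.3900456
  1.21720568] 4.7 [-1.48352088  3.67768417  1.41900311]
```

Emit:
servo_tool(increments=[[[-0.016, 0.02, 0.024, 0, 0, 0, 1], [-0.032, 0.04, 0.048, 0, 0, 0, 1], [-0.048, 0.06, 0.072, 0, 0, 0, 1], [-0.065, 0.08, 0.096, 0, 0, 0, 1], [-0.081, 0.099, 0.12, 0, 0, 0, 1], [-0.081, 0.099, 0.12, 0, 0, 0, 1]]])

```text
time_s: 5.3
tool_pos: [0.6528, 0.1965, 0.1533]
tool_rot: [-179.6, -0.0, 113.7]
force: [-0.6, 0.1, -0.1]
grip_width: 0.0874
```

Run:
```python
from h import *
p,R,o=pose(); print(p,o['tool_rot'],o['qpos'].round(1))
shot('wrist','w3')
p,R,o=pose(); print(p,o['tool_rot'])
```

```text
[0.65275265 0.19650244 0.15328895] [-1.79619689e+02 -1.58697081e-02  1.13737890e+02] [ 13.1  31.7 -45.8  81.5  22.7  76.7 -10. ]
[0.65176717 0.19860541 0.15569506] [-1.79734454e+02 -7.76311969e-02  1.13844829e+02]
```

View pics/w3.png

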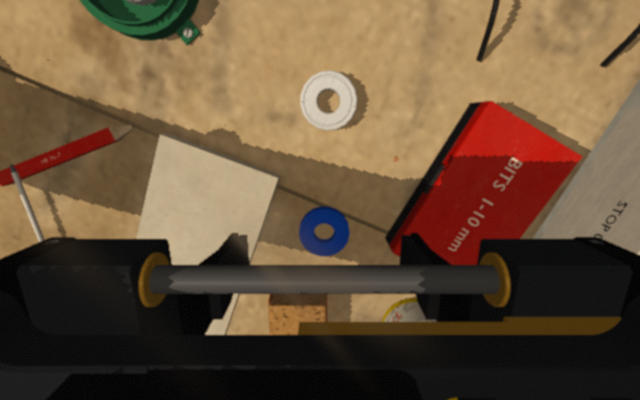

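Run:
```python
from h import *
crop('w3',290,60,370,140,6,'c9')
print(ray('w3',329,100,.012))
```

```text
[0.62000479 0.27920275 0.012     ]
```

View pics/c9.png

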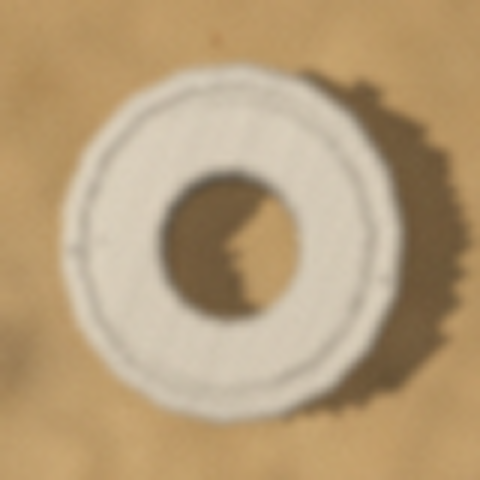

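Emit:
servo_tool(increments=[[[0.04, -0.001, 0.015, 0, 0, 0, 1], [0.083, -0.003, 0.025, 0, 0, 0, 1], [0.083, -0.003, 0.03, 0, 0, 0, 1], [0.083, -0.003, 0.03, 0, 0, 0, 1], [0.083, -0.003, 0.03, 0, 0, 0, 1]]])

```text
time_s: 5.85
tool_pos: [0.6161, 0.2741, 0.1298]
tool_rot: [179.9, 0.1, 113.9]
force: [0.9, -0.4, 0.3]
grip_width: 0.0867
```

Run:
```python
from h import *
p,R,o=pose(); print(p,o['tool_rot'],o['qpos'].round(1),o['joint_velocities'].round(1))
```

```text
[0.61606537 0.274084   0.12979098] [1.79920384e+02 6.37854941e-02 1.13923009e+02] [  7.1  31.8 -46.5  84.7  23.6  73.6 -17.9] [ 1.1  0.2  1.  -0.5 -0.  -0.1 -0. ]
```

Emit:
servo_tool(increments=[[[0.003, 0.006, 0.03, 0, 0, 0, 1], [0.003, 0.006, 0.06, 0, 0, 0, 1], [0.003, 0.006, 0.09, 0, 0, 0, 1], [0.003, 0.006, 0.11, 0, 0, 0, 1], [0.003, 0.006, 0.12, 0, 0, 0, 1], [0.003, 0.006, 0.125, 0, 0, 0, 1], [0.003, 0.006, 0.126, 0, 0, 0, 1], [0.003, 0.006, 0.126, 0, 0, 0, 1]]])

```text
time_s: 6.65
tool_pos: [0.6208, 0.2796, 0.0038]
tool_rot: [179.9, 0.0, 113.9]
force: [-0.2, 0.2, -0.4]
grip_width: 0.087
```

Run:
```python
from h import *
p,R,o=pose(); print(p,o['tool_rot'],o['force'])
shot('wrist','w4');shot('scene','scene4');crop('scene4',140,200,300,320,5,'c10')
```

```text
[0.62079487 0.27964362 0.00380859] [1.79890863e+02 6.39187217e-03 1.13896423e+02] [-0.18977575  0.15145246 -0.3506242 ]
```

View pics/c10.png

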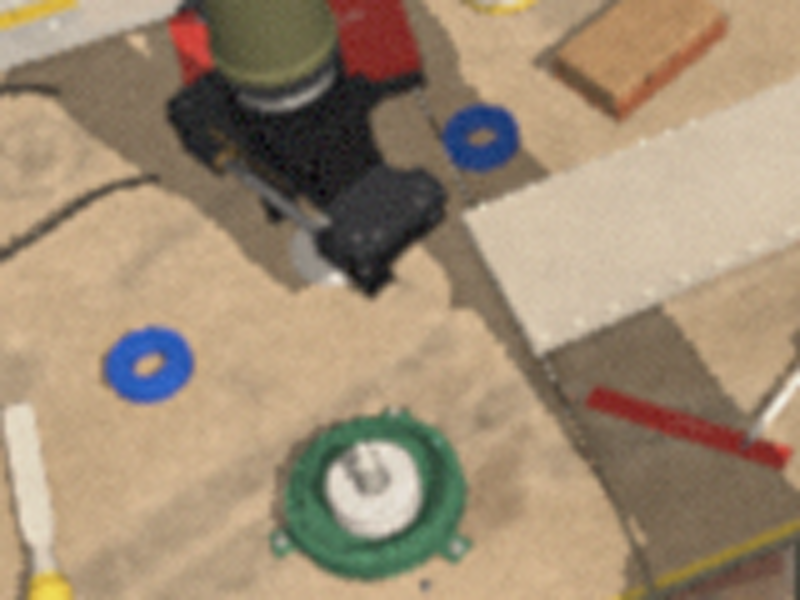

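View pics/w4.png

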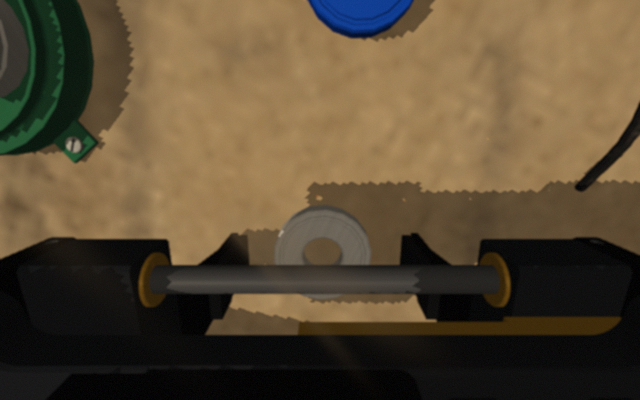

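Emit:
servo_tool(increments=[[[0, 0, 0, 0, 0, 0, -1], [0, 0, 0, 0, 0, 0, -1], [0, 0, 0, 0, 0, 0, -1], [0, 0, 0, 0, 0, 0, -1], [0, 0, 0, 0, 0, 0, -1], [0, 0, 0, 0, 0, 0, -1], [0, 0, 0, 0, 0, 0, -1]]], squeeze=25)

```text
time_s: 7.45
tool_pos: [0.6198, 0.2794, 0.0025]
tool_rot: [-180.0, 0.0, 113.9]
force: [-0.1, 0.5, -0.1]
grip_width: 0.0527
```

Run:
```python
from h import *
p,R,o=pose(); print(p,o['grip_width'],ray('w4',322.5,252,.012))
shot('wrist','w5');crop('w5',200,190,450,310,3,'c11')
w=[];d=np.array([.4235,.311])-p[:2]
for z,s in [(.05,0),(.085,.1),(.11,.3),(.12,.5),(.12,.7),(.12,.9),(.12,1)]: w.append((p[0]+d[0]*s,p[1]+d[1]*s,z,113.9))
rows(w,-1,p0=p,R0=R)
```

```text
[0.61981666 0.27941562 0.00245369] 0.052666300777330484 [0.61871563 0.28127918 0.012     ]
[[[-0,-0,-0.0475,-0.01,0,0.03,-1],[0.0108,-0.0167,-0.0825,-0.01,0,0.03,-1],[0.0325,-0.05,-0.1075,-0.01,0,0.03,-1],[0.0542,-0.0833,-0.1175,-0.01,0,0.03,-1],[0.0759,-0.1167,-0.1175,-0.01,0,0.03,-1],[0.0976,-0.15,-0.1175,-0.01,0,0.03,-1],[0.1085,-0.1667,-0.1175,-0.01,0,0.03,-1]]]
```

View pics/c11.png

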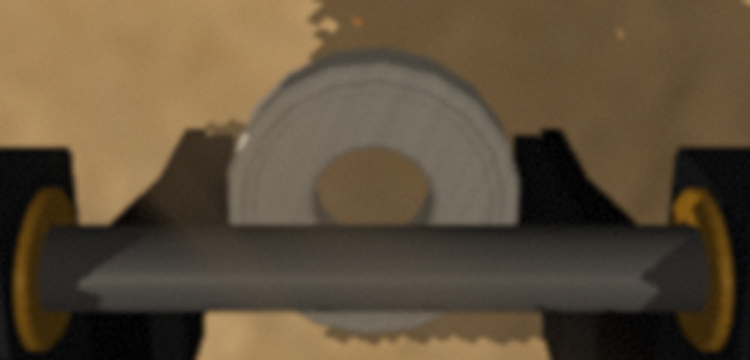

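Run:
```python
from h import *
p=np.array([.6198,.2794]);a=np.radians(113.9);x=np.array([np.cos(a),np.sin(a)]);
im0=cv2.imread('pics/c11.png')
for dx in [-.002,0,.002,.004]:
  im=im0.copy()
  for z,r,c in [(.0125,.027,(0,0,255)),(.0005,.027,(255,0,0)),(.0125,.011,(0,255,255))]:
    t=np.linspace(0,2*np.pi,100);P=np.stack([p[0]+dx*x[0]+r*np.cos(t),p[1]+dx*x[1]+r*np.sin(t),0*t+z],1)
    q=(proj('w5',P)-[200,190])*3+1
    cv2.polylines(im,[q.astype(np.int32).reshape(-1,1,2)],True,c,1)
  if dx in(0,.002): cv2.imwrite(f'pics/f{int(dx*1000)}.png',im)
```

```text
(no output)
```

View pics/f0.png

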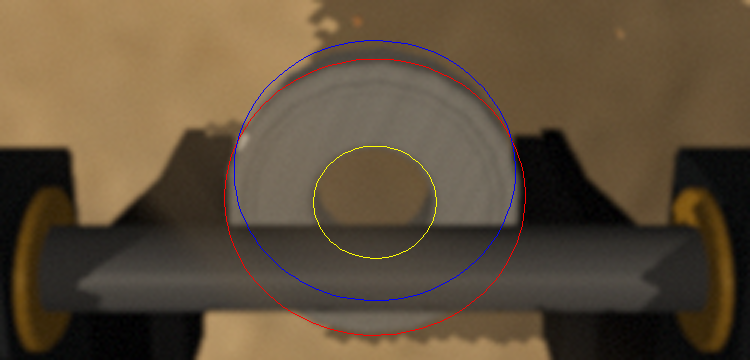

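View pics/f2.png

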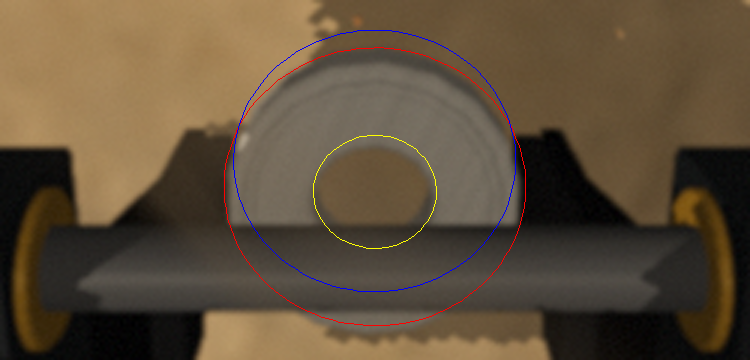

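Emit:
servo_tool(increments=[[[0, 0, -0.03, 0, 0, 0, -1], [0.003, -0.005, -0.065, 0, 0, 0, -1], [0.015, -0.023, -0.095, 0, 0, 0, -1], [0.035, -0.053, -0.11, 0, 0, 0, -1], [0.057, -0.087, -0.11, 0, 0, 0, -1], [0.078, -0.12, -0.11, 0, 0, 0, -1], [0.097, -0.15, -0.11, 0, 0, 0, -1], [0.1085, -0.167, -0.105, 0, 0, 0, -1], [0.1085, -0.167, -0.1, 0, 0, 0, -1], [0.1085, -0.167, -0.1, 0, 0, 0, -1]]])

```text
time_s: 8.5
tool_pos: [0.4232, 0.3102, 0.102]
tool_rot: [-180.0, 0.1, 113.9]
force: [0.3, -0.4, -0.9]
grip_width: 0.053
```

Run:
```python
from h import *
p,R,o=pose(); print(p,o['grip_width'],o['tool_rot'],o['qpos'].round(1),o['force'])
shot('wrist','w6');shot('scene','s6');crop('s6',140,200,300,320,5,'c12')
```

```text
[0.42321704 0.31023202 0.10201079] 0.053032720704505015 [-1.79980858e+02  7.32159819e-02  1.13949433e+02] [  9.5  15.7 -54.6 107.7  14.3  63.8 -26.5] [ 0.32651276 -0.40694407 -0.94053589]
```

View pics/c12.png

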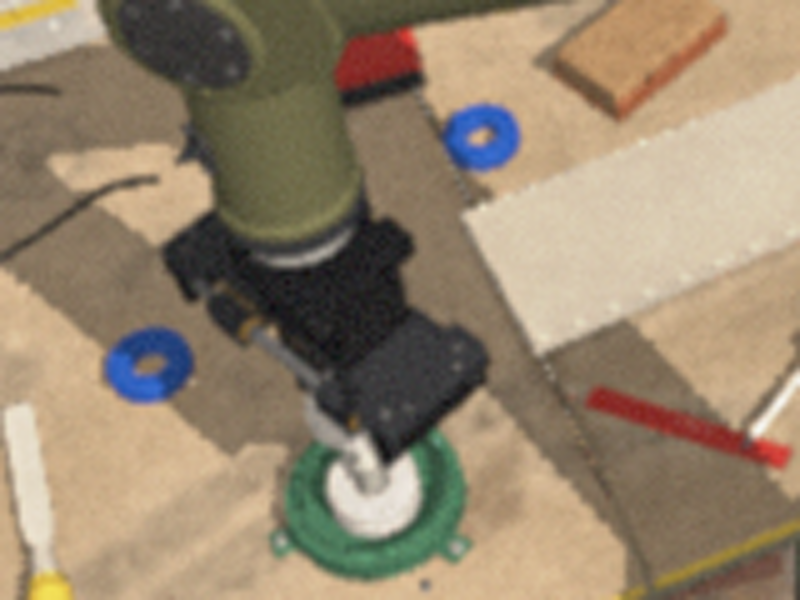

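View pics/w6.png

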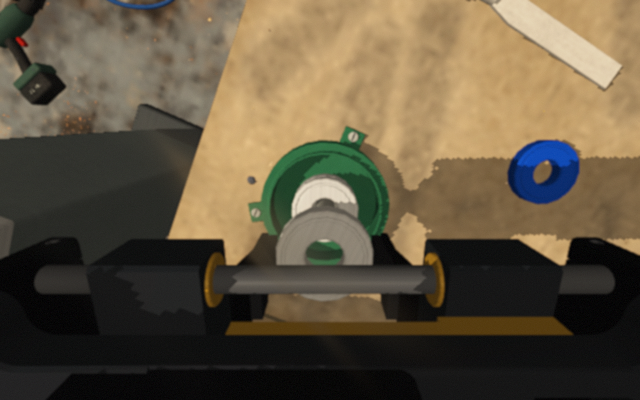

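```bash
python3 - <<'E'
from h import *
def ov(name,c,circ,box,s,out):
  x0,y0,x1,y1=box
  im=cv2.resize(cv2.imread(f'pics/{name}.png')[y0:y1,x0:x1],None,fx=s,fy=s,interpolation=2)
  for z,r,col in circ:
    t=np.linspace(0,2*np.pi,100);P=np.stack([c[0]+r*np.cos(t),c[1]+r*np.sin(t),0*t+z],1)
    q=(proj(name,P)-[x0,y0]+.5)*s
    cv2.polylines(im,[q.astype(np.int32).reshape(-1,1,2)],True,col,1)
  cv2.imwrite(f'pics/{out}.png',im)
C=[(.018,.054,(0,0,255)),(.028,.027,(255,0,255)),(.024,.047,(0,255,255)),(.058,.003,(255,0,0))]
ov('w6',(.4235,.311),C,(240,120,410,300),4,'o6')
ov('w2',(.4235,.311),C,(210,20,340,150),5,'o2')
E
cat >> h.py <<'E'
def ov(name,c,circ,box,s,out):
  x0,y0,x1,y1=box
  im=cv2.resize(cv2.imread(f'pics/{name}.png')[y0:y1,x0:x1],None,fx=s,fy=s,interpolation=2)
  for z,r,col in circ:
    t=np.linspace(0,2*np.pi,100);P=np.stack([c[0]+r*np.cos(t),c[1]+r*np.sin(t),0*t+z],1)
    q=(proj(name,P)-[x0,y0]+.5)*s
    cv2.polylines(im,[q.astype(np.int32).reshape(-1,1,2)],True,col,1)
  cv2.imwrite(f'pics/{out}.png',im)
E
```

```text
(no output)
```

View pics/o6.png

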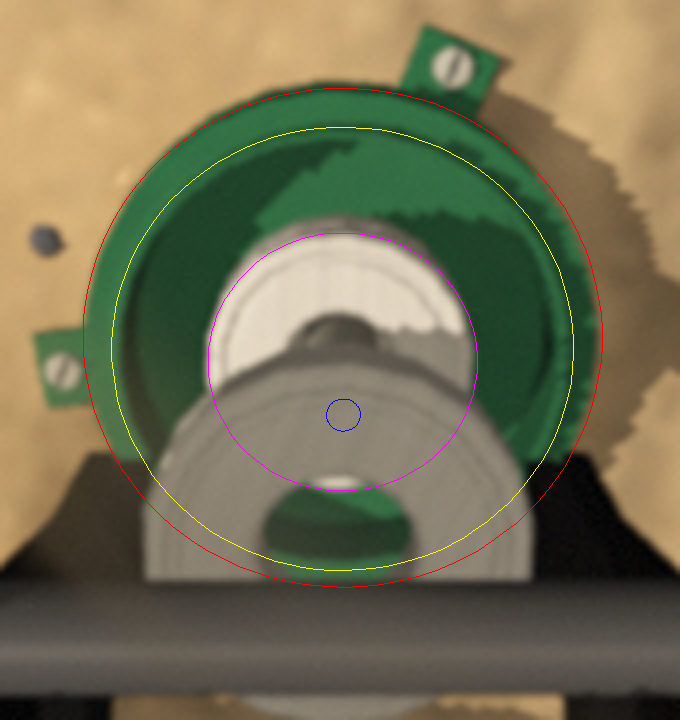

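View pics/o2.png

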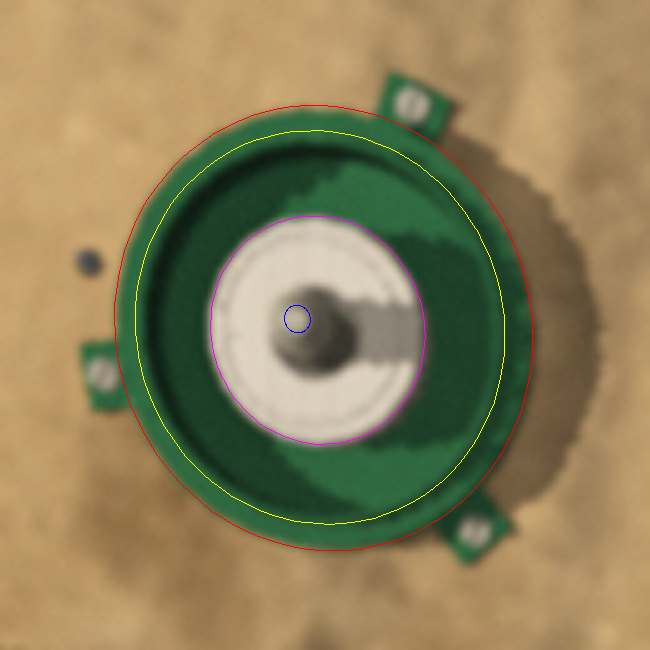

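Emit:
servo_tool(increments=[[[0.001, 0.001, 0.02, 0, 0, 0, -1], [0.001, 0.001, 0.035, 0, 0, 0, -1], [0.001, 0.001, 0.042, 0, 0, 0, -1], [0.001, 0.001, 0.049, 0, 0, 0, -1], [0.001, 0.001, 0.056, 0, 0, 0, -1], [0.001, 0.001, 0.063, 0, 0, 0, -1], [0.001, 0.001, 0.068, 0, 0, 0, -1], [0.001, 0.001, 0.071, 0, 0, 0, -1], [0.001, 0.001, 0.071, 0, 0, 0, -1]]])

```text
time_s: 9.5
tool_pos: [0.4235, 0.3121, 0.0312]
tool_rot: [-180.0, 0.0, 113.9]
force: [0.2, -0.2, -1.9]
grip_width: 0.0527
```

Run:
```python
from h import *
p,R,o=pose(); print(p,o['grip_width'],o['tool_rot'],o['force'])
shot('wrist','w7');crop('w7',200,150,440,310,3,'c13')
```

```text
[0.4235275  0.31205231 0.03116763] 0.05267862659310109 [-1.79965012e+02  7.51228744e-03  1.13927379e+02] [ 0.17206078 -0.22971925 -1.90461601]
```

View pics/c13.png

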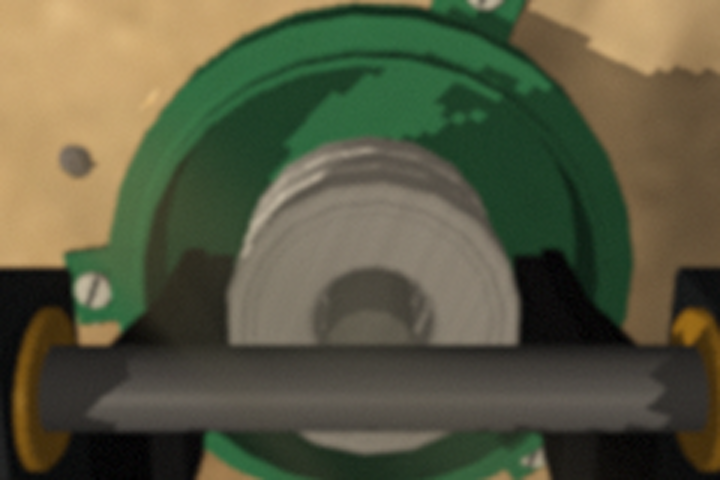

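Emit:
servo_tool(increments=[[[0, 0, 0.001, 0, 0, 0, -1], [0, 0, 0.001, 0, 0, 0, 0.2], [0, 0, 0.001, 0, 0, 0, 1], [0, 0, 0.001, 0, 0, 0, 1], [0, 0, 0.001, 0, 0, 0, 1], [0, 0, 0.001, 0, 0, 0, 1], [0, 0, -0.01, 0, 0, 0, 1], [0, 0, -0.04, 0, 0, 0, 1], [-0.02, 0, -0.08, 0, 0, 0, 1], [-0.05, 0, -0.12, 0, 0, 0, 1], [-0.08, 0, -0.14, 0, 0, 0, 1], [-0.08, 0, -0.14, 0, 0, 0, 1]]])

```text
time_s: 10.75
tool_pos: [0.4606, 0.2357, 0.1754]
tool_rot: [179.6, 0.2, 113.5]
force: [0.0, 0.0, -0.6]
grip_width: 0.0868
```

Run:
```python
from h import *
p,R,o=pose(); print(p,o['grip_width'],o['tool_rot'],o['qpos'].round(1),o['force'])
shot('wrist','w8')
C=[(.018,.054,(0,0,255)),(.040,.027,(255,0,255)),(.024,.047,(0,255,255)),(.058,.003,(255,0,0))]
ov('w8',(.4235,.311),C,(220,60,440,240),3.5,'o8')
```

```text
[0.460554   0.23565799 0.17538626] 0.08679852775896603 [179.63352099   0.22213716 113.52026859] [ 20.9   8.4 -54.6 104.2   7.6  70.7 -12.4] [ 0.02619588  0.0126953  -0.56359458]
```

View pics/o8.png

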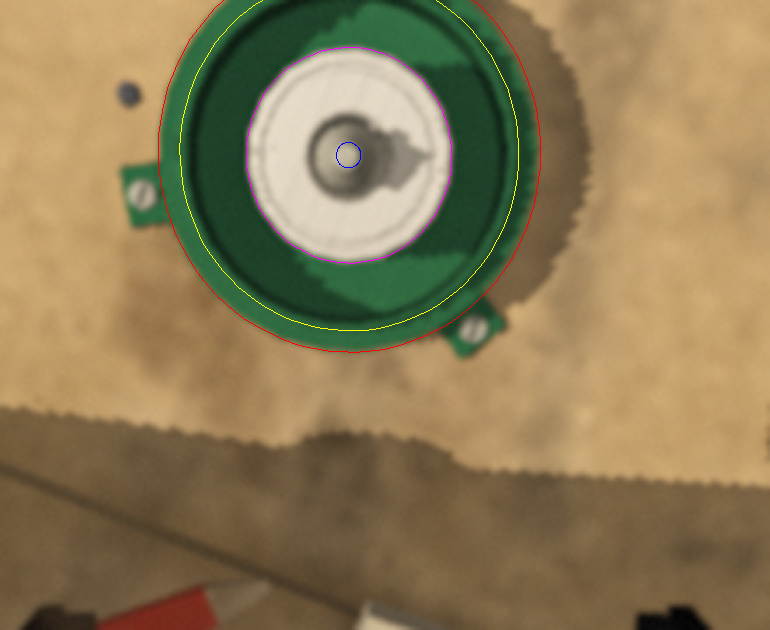

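Run:
```python
from h import *
C=[(.037,.054,(0,0,255)),(.061,.0185,(255,0,255)),(.061,.0145,(0,255,255)),(.091,.0125,(255,0,0))]
ov('w1',(.426,-.1907),C,(250,70,400,220),5,'o1')
p,R,o=pose()
w=[]
for i in range(1,17):
    s=i/16; w.append(cyl(27.1-51.2*s,.517-.05*s,.175-.02*s,113.5-53.5*s))
rows(w,1,R0=Ro.from_euler('xyz',[180,0,113.7],degrees=True))
```

```text
[[[-0.0314,-0.0013,-0.0001,0,-0,3.54,1],[-0.0599,-0.0051,0.0012,-0,-0,6.89,1],[-0.088,-0.0105,0.0024,0,-0,10.23,1],[-0.1155,-0.0174,0.0037,-0,-0,13.57,1],[-0.1425,-0.0259,0.0049,0,-0,16.92,1],[-0.1688,-0.0357,0.0062,0,-0,20.26,1],[-0.1943,-0.047,0.0074,-0,-0,23.61,1],[-0.219,-0.0596,0.0087,-0,-0,26.95,1],[-0.2428,-0.0735,0.0099,0,-0,30.29,1],[-0.2657,-0.0887,0.0112,-0,-0,33.64,1],[-0.2875,-0.105,0.0124,-0,-0,36.98,1],[-0.3082,-0.1224,0.0137,0,-0,40.33,1],[-0.3277,-0.1408,0.0149,-0,-0,43.67,1],[-0.3461,-0.1602,0.0162,-0,-0,47.01,1],[-0.3632,-0.1804,0.0174,0,-0,50.36,1],[-0.3791,-0.2015,0.0187,0,-0,53.7,1]]]
```

View pics/o1.png

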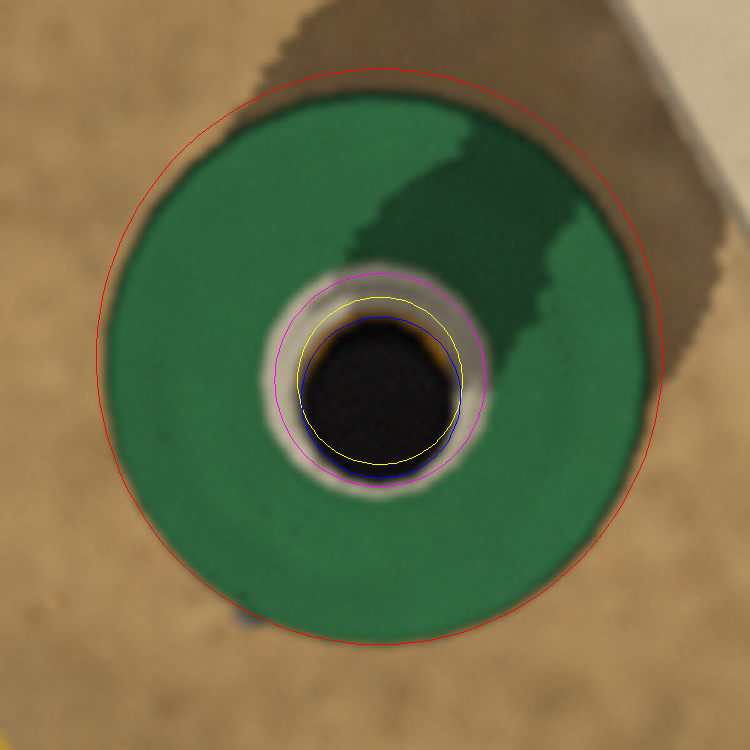

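Emit:
servo_tool(increments=[[[-0.03, -0.001, 0, 0, 0, 3.3, 1], [-0.06, -0.005, 0.001, 0, 0, 6.7, 1], [-0.088, -0.01, 0.002, 0, 0, 10, 1], [-0.116, -0.017, 0.004, 0, 0, 13.4, 1], [-0.143, -0.026, 0.005, 0, 0, 16.7, 1], [-0.169, -0.036, 0.006, 0, 0, 20.1, 1], [-0.194, -0.047, 0.007, 0, 0, 23.4, 1], [-0.219, -0.06, 0.009, 0, 0, 26.8, 1], [-0.243, -0.074, 0.01, 0, 0, 30.1, 1], [-0.266, -0.089, 0.011, 0, 0, 33.5, 1], [-0.288, -0.105, 0.012, 0, 0, 36.8, 1], [-0.308, -0.122, 0.014, 0, 0, 40.2, 1], [-0.328, -0.141, 0.015, 0, 0, 43.5, 1], [-0.346, -0.16, 0.016, 0, 0, 46.9, 1], [-0.363, -0.18, 0.017, 0, 0, 50.2, 1], [-0.379, -0.201, 0.019, 0, 0, 53.5, 1], [-0.379, -0.201, 0.019, 0, 0, 53.5, 1], [-0.379, -0.201, 0.019, 0, 0, 53.5, 1]]])

```text
time_s: 12.6
tool_pos: [0.4255, -0.1895, 0.1524]
tool_rot: [-180.0, -0.0, 60.3]
force: [-0.8, -0.6, -0.0]
grip_width: 0.0866
```

Run:
```python
from h import *
p,R,o=pose(); print(p,o['grip_width'],o['tool_rot'],o['qpos'].round(1),o['force'])
shot('wrist','w9')
rows([(.426,-.1905,.12,60)],1,p0=p,R0=R)
```

```text
[ 0.42553724 -0.1895199   0.15236293] 0.0866448952280004 [-1.79979468e+02 -1.69595210e-02  6.02853649e+01] [ 5.050e+01 -2.000e-01 -2.950e+01  1.126e+02 -1.000e-01  6.750e+01
 -8.600e+00] [-0.81402173 -0.57998792 -0.04955378]
[[[-0.0006,0.0009,0.0324,-0.02,-0.02,0.29,1]]]
```

View pics/w9.png

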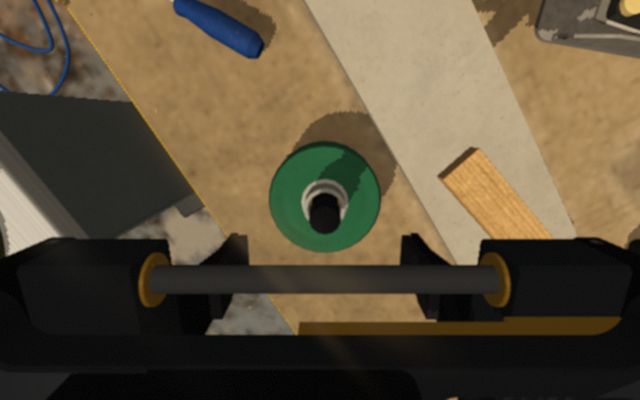

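Run:
```python
from h import *
C=[(.037,.054,(0,0,255)),(.061,.0185,(255,0,255)),(.002,.054,(0,255,255)),(.091,.0125,(255,0,0))]
ov('w9',(.426,-.1907),C,(255,130,395,260),5.5,'o9')
```

```text
(no output)
```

View pics/o9.png

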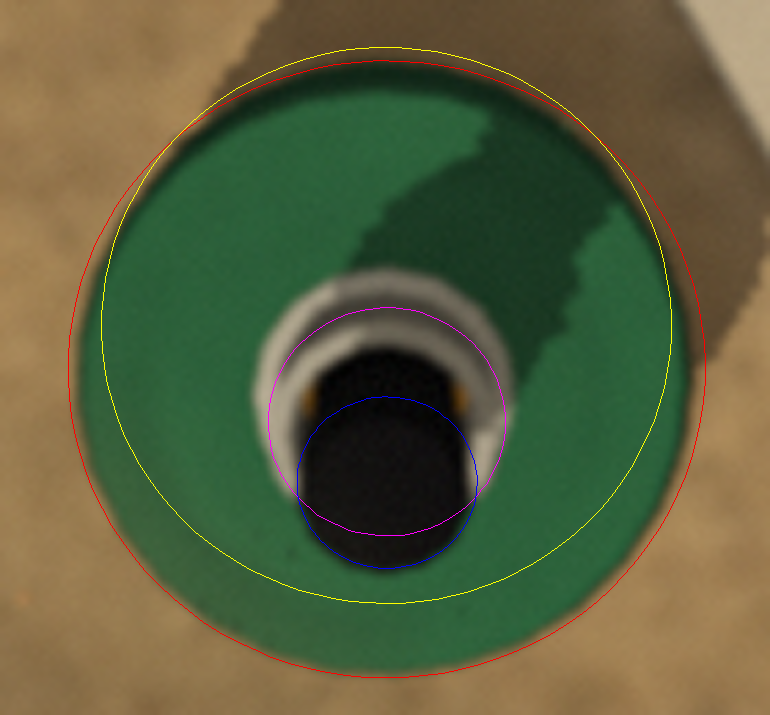

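Emit:
servo_tool(increments=[[[0, 0.001, 0.025, 0, 0, 0, 1], [0, 0.001, 0.05, 0, 0, 0, 1], [0, 0.001, 0.07, 0, 0, 0, 1], [0, 0.001, 0.081, 0, 0, 0, 1], [0, 0.001, 0.086, 0, 0, 0, 1], [0, 0.001, 0.086, 0, 0, 0, 1]]])

```text
time_s: 13.25
tool_pos: [0.4272, -0.189, 0.0665]
tool_rot: [-180.0, -0.0, 60.5]
force: [-1.0, -0.4, 0.1]
grip_width: 0.0871
```

Run:
```python
from h import *
p,R,o=pose(); print(p,o['tool_rot'],o['force'])
shot('wrist','w10');crop('w10',200,170,440,330,3,'c14')
```

```text
[ 0.42718379 -0.18895118  0.06646041] [-1.79977707e+02 -1.25103002e-02  6.04694796e+01] [-1.0435699  -0.39978045  0.09405442]
```

View pics/c14.png

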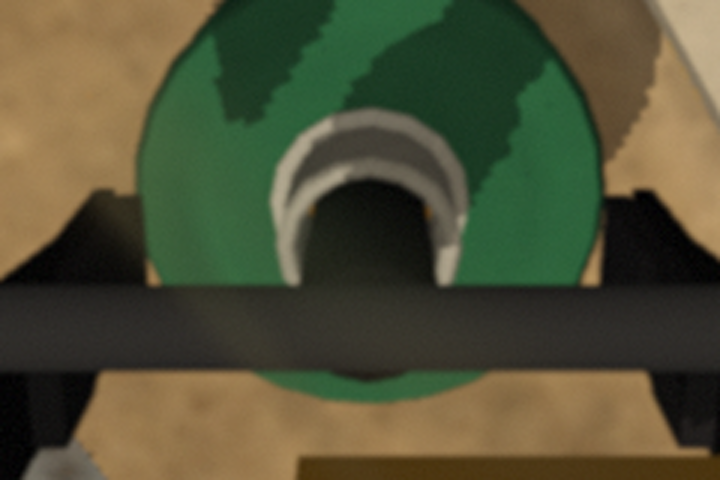

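Emit:
servo_tool(increments=[[[-0.002, 0, 0, 0, 0, 0, 1], [-0.002, 0, 0, 0, 0, 0, -1], [-0.002, 0, 0, 0, 0, 0, -1], [-0.002, 0, 0, 0, 0, 0, -1], [-0.002, 0, 0, 0, 0, 0, -1], [-0.002, 0, 0, 0, 0, 0, -1], [-0.002, 0, 0, 0, 0, 0, -1], [-0.002, 0, 0, 0, 0, 0, -1], [-0.002, 0, 0, 0, 0, 0, -1], [-0.002, 0, 0, 0, 0, 0, -1], [-0.002, 0, 0, 0, 0, 0, -1]]], squeeze=40)

```text
time_s: 14.4
tool_pos: [0.4258, -0.191, 0.0664]
tool_rot: [-180.0, 0.0, 60.4]
force: [-0.7, 1.2, 0.6]
grip_width: 0.024
```

Emit:
servo_tool(increments=[[[0, 0, -0.01, 0, 0, 0, -1], [0, 0, -0.03, 0, 0, 0, -1], [0, 0, -0.05, 0, 0, 0, -1], [0, 0, -0.065, 0, 0, 0, -1], [0, 0, -0.065, 0, 0, 0, -1], [0, 0, -0.065, 0, 0, 0, -1]]])

```text
time_s: 15.0
tool_pos: [0.4258, -0.1911, 0.1314]
tool_rot: [180.0, 0.0, 60.4]
force: [-0.0, -0.2, -3.6]
grip_width: 0.0239
```

Run:
```python
from h import *
p,R,o=pose(); print(p,o['tool_rot'],o['force'],o['wrist_torque'],o['grip_width'],o['qpos'].round(1))
shot('wrist','w11');shot('scene','s11');crop('s11',300,170,420,270,6,'c15')
w=[]
for i in range(1,21):
    s=i/20; s=s*s*(3-2*s); w.append(cyl(-24.1+60.4*s,.467+.0585*s,.132+.018*s,60.5+60.4*s))
rows(w,-1,p0=p,R0=R)
```

```text
[ 0.42578543 -0.19109327  0.13140298] [1.79996851e+02 1.84744134e-02 6.04205601e+01] [-0.02173459 -0.24115962 -3.56622027] [ 0.00151619 -0.01621258 -0.07353607] 0.023948172376347502 [ 50.5   1.2 -29.7 114.    0.7  65.   -9.1]
[[[0.0042,0.0003,-0.0007,0,0.02,-0.52,-1],[0.0145,0.0003,-0.0011,0,0.02,-1.77,-1],[0.0308,-0.0001,-0.0017,0,0.02,-3.75,-1],[0.0524,-0.0015,-0.0025,0,0.02,-6.36,-1],[0.0786,-0.0045,-0.0034,0,0.02,-9.52,-1],[0.1084,-0.0098,-0.0045,0,0.02,-13.13,-1],[0.141,-0.0179,-0.0057,0,0.02,-17.1,-1],[0.1754,-0.0292,-0.007,-0,0.02,-21.34,-1],[0.2106,-0.0437,-0.0083,-0,0.02,-25.76,-1],[0.2454,-0.0615,-0.0097,-0,0.02,-30.28,-1],[0.2791,-0.0822,-0.011,-0,0.02,-34.79,-1],[0.3106,-0.1052,-0.0124,-0,0.02,-39.22,-1],[0.3394,-0.1298,-0.0136,-0,0.02,-43.46,-1],[0.3647,-0.1548,-0.0148,-0,0.02,-47.43,-1],[0.3863,-0.1792,-0.0159,-0.01,0.02,-51.04,-1],[0.404,-0.2018,-0.0169,-0.01,0.02,-54.2,-1],[0.4177,-0.2213,-0.0177,-0.01,0.02,-56.81,-1],[0.4276,-0.2365,-0.0182,-0.01,0.02,-58.79,-1],[0.4336,-0.2464,-0.0186,-0.01,0.02,-60.04,-1],[0.4356,-0.2499,-0.0188,-0.01,0.02,-60.48,-1]]]
```

View pics/c15.png

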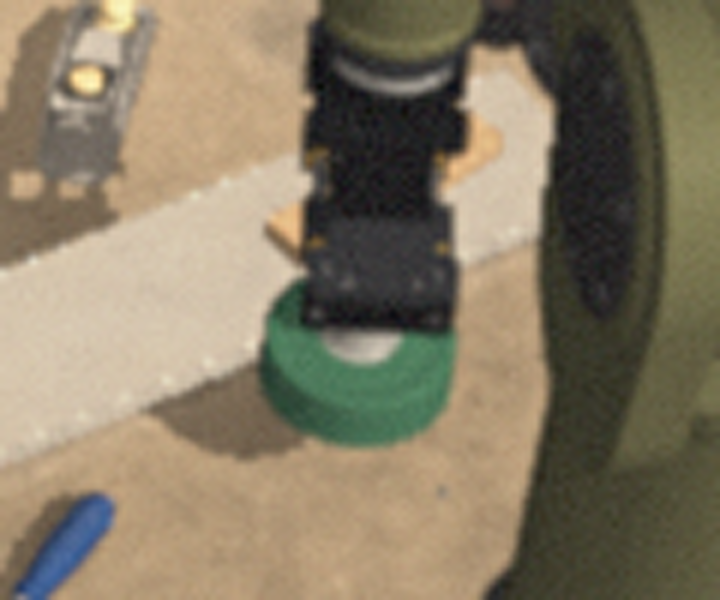

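View pics/w11.png

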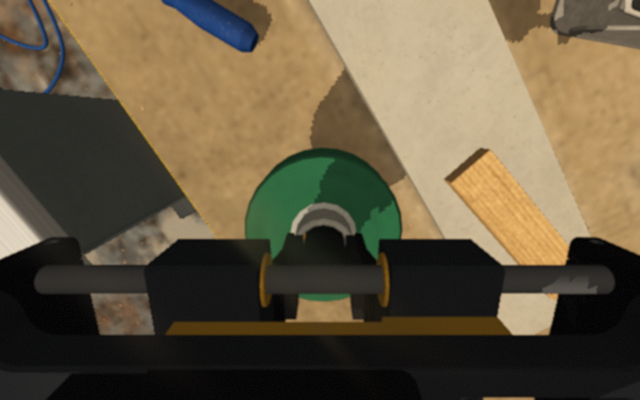

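Run:
```python
from h import *
p,R,o=pose(); N=30
def wp(i):
    s=i/N; s=s*s*(3-2*s); return cyl(-24.17+60.47*s,.467+.0585*s,.132+.018*s,60.4+60.5*s)
rows([wp(i) for i in range(2,16)],-1,p0=wp(0)[:3],R0=Ro.from_euler('xyz',[180,0,60.4],degrees=True))
m=wp(15)
rows([wp(i) for i in range(16,31)],-1,p0=m[:3],R0=Ro.from_euler('xyz',[180,0,m[3]],degrees=True))
```

```text
[[[0.0063,0.0001,-0.0002,-0,0,-0.77,-1],[0.0139,0.0001,-0.0005,0,0,-1.69,-1],[0.0242,-0.0001,-0.0009,-0,0,-2.94,-1],[0.0369,-0.0006,-0.0013,0,0,-4.48,-1],[0.0519,-0.0017,-0.0019,-0,0,-6.29,-1],[0.0689,-0.0035,-0.0025,0,0,-8.34,-1],[0.0877,-0.0062,-0.0032,-0,0,-10.61,-1],[0.1079,-0.01,-0.0039,0,0,-13.07,-1],[0.1294,-0.0151,-0.0047,0,0,-15.69,-1],[0.1519,-0.0215,-0.0055,-0,0,-18.44,-1],[0.175,-0.0294,-0.0063,-0,0,-21.3,-1],[0.1985,-0.0387,-0.0072,0,0,-24.24,-1],[0.2219,-0.0495,-0.0081,0,0,-27.23,-1],[0.2451,-0.0617,-0.009,-0,0,-30.25,-1]]]
[[[0.0264,-0.0003,-0.0009,0,0,-3.02,-1],[0.0526,-0.0019,-0.0018,0,0,-6.01,-1],[0.0784,-0.0049,-0.0027,0,0,-8.95,-1],[0.1035,-0.0091,-0.0035,0,0,-11.81,-1],[0.1275,-0.0144,-0.0043,0,0,-14.56,-1],[0.1502,-0.0205,-0.0051,0,0,-17.18,-1],[0.1713,-0.0272,-0.0058,0,0,-19.64,-1],[0.1906,-0.0343,-0.0065,0,0,-21.91,-1],[0.2078,-0.0413,-0.0071,0,0,-23.96,-1],[0.2229,-0.0481,-0.0077,0,0,-25.77,-1],[0.2356,-0.0543,-0.0081,0,0,-27.31,-1],[0.2458,-0.0595,-0.0085,0,0,-28.56,-1],[0.2533,-0.0635,-0.0088,0,0,-29.48,-1],[0.2579,-0.0661,-0.0089,0,0,-30.05,-1],[0.2594,-0.067,-0.009,0,0,-30.25,-1]]]
```

Emit:
servo_tool(increments=[[[0.006, 0, 0, 0, 0, -0.8, -1], [0.014, 0, -0.001, 0, 0, -1.7, -1], [0.024, 0, -0.001, 0, 0, -2.9, -1], [0.037, -0.001, -0.001, 0, 0, -4.5, -1], [0.052, -0.002, -0.002, 0, 0, -6.3, -1], [0.069, -0.004, -0.003, 0, 0, -8.3, -1], [0.088, -0.006, -0.003, 0, 0, -10.6, -1], [0.108, -0.01, -0.004, 0, 0, -13.1, -1], [0.129, -0.015, -0.005, 0, 0, -15.7, -1], [0.152, -0.022, -0.006, 0, 0, -18.4, -1], [0.175, -0.029, -0.006, 0, 0, -21.3, -1], [0.199, -0.039, -0.007, 0, 0, -24.2, -1], [0.222, -0.05, -0.008, 0, 0, -27.2, -1], [0.245, -0.062, -0.009, 0, 0, -30.2, -1]]])

```text
time_s: 16.5
tool_pos: [0.493, 0.0549, 0.1406]
tool_rot: [180.0, -0.0, 90.9]
force: [0.6, -0.5, -2.8]
grip_width: 0.024
```

Emit:
servo_tool(increments=[[[0.026, 0, -0.001, 0, 0, -3, -1], [0.053, -0.002, -0.002, 0, 0, -6, -1], [0.078, -0.005, -0.003, 0, 0, -9, -1], [0.104, -0.009, -0.004, 0, 0, -11.8, -1], [0.128, -0.014, -0.004, 0, 0, -14.6, -1], [0.15, -0.021, -0.005, 0, 0, -17.2, -1], [0.171, -0.027, -0.006, 0, 0, -19.6, -1], [0.191, -0.034, -0.007, 0, 0, -21.9, -1], [0.208, -0.041, -0.007, 0, 0, -24, -1], [0.223, -0.048, -0.008, 0, 0, -25.8, -1], [0.236, -0.054, -0.008, 0, 0, -27.3, -1], [0.246, -0.06, -0.009, 0, 0, -28.6, -1], [0.253, -0.064, -0.009, 0, 0, -29.5, -1], [0.258, -0.066, -0.009, 0, 0, -30, -1], [0.259, -0.067, -0.009, 0, 0, -30.2, -1], [0.259, -0.067, -0.009, 0, 0, -30.2, -1], [0.259, -0.067, -0.009, 0, 0, -30.2, -1]]])

```text
time_s: 18.2
tool_pos: [0.4237, 0.3101, 0.1494]
tool_rot: [-180.0, 0.0, 120.8]
force: [0.3, -0.3, -2.5]
grip_width: 0.0241
```

Run:
```python
from h import *
p,R,o=pose(); print(p,o['tool_rot'],o['force'],o['wrist_torque'],o['grip_width'],o['qpos'].round(1))
shot('wrist','w12');shot('scene','s12');crop('s12',140,200,300,320,5,'c16')
rows([(.4235,.311,.1,121)],-1,p0=p,R0=R)
```

```text
[0.42366833 0.3100854  0.14939928] [-1.79985085e+02  2.91304814e-02  1.20750783e+02] [ 0.34176982 -0.33752308 -2.4865911 ] [-0.02253584 -0.1190984  -0.02598915] 0.024143579627846426 [ 13.3  12.9 -58.  104.7  11.7  68.8 -17.6]
[[[0.0009,0.0003,0.0494,-0.01,0.03,-0.25,-1]]]
```

View pics/c16.png

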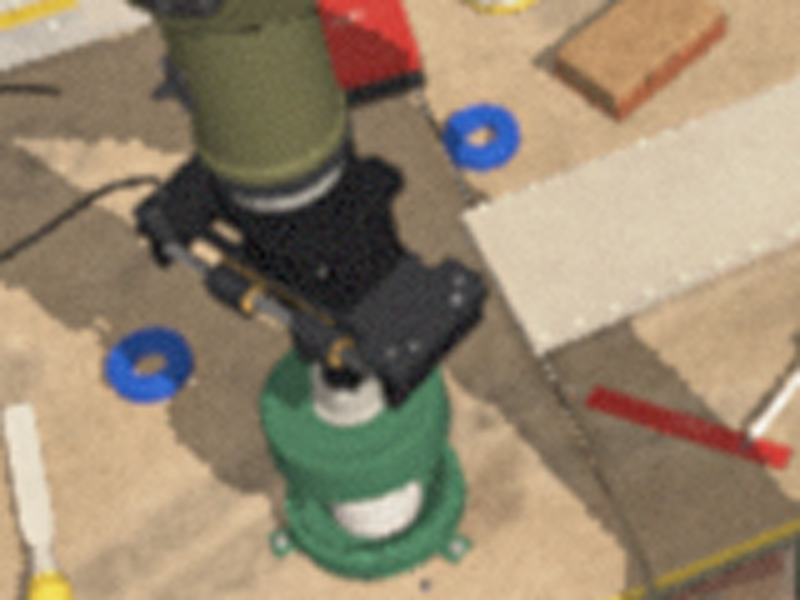

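View pics/w12.png

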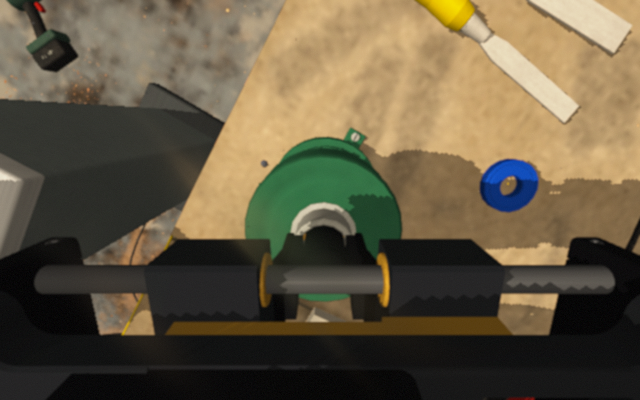

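Emit:
servo_tool(increments=[[[0.001, 0, 0.01, 0, 0, 0, -1], [0.001, 0, 0.025, 0, 0, 0, -1], [0.001, 0, 0.037, 0, 0, 0, -1], [0.001, 0, 0.045, 0, 0, 0, -1], [0.001, 0, 0.049, 0, 0, 0, -1], [0.001, 0, 0.049, 0, 0, 0, -1], [0.001, 0, 0.049, 0, 0, 0, -1]]])

```text
time_s: 19.0
tool_pos: [0.4229, 0.312, 0.1007]
tool_rot: [180.0, -0.0, 120.8]
force: [0.2, 0.5, -3.1]
grip_width: 0.024
```

Run:
```python
from h import *
p,R,o=pose(); print(p,o['tool_rot'],o['force'],o['wrist_torque'],o['grip_width'])
shot('wrist','w13');shot('scene','s13');crop('s13',170,240,260,320,8,'c17')
```

```text
[0.42286279 0.31197583 0.10071083] [ 1.79975552e+02 -1.12869449e-02  1.20828649e+02] [ 0.24810909  0.52695458 -3.12379757] [ 0.04531883 -0.1724573   0.00106031] 0.024013302337103037
```

View pics/c17.png

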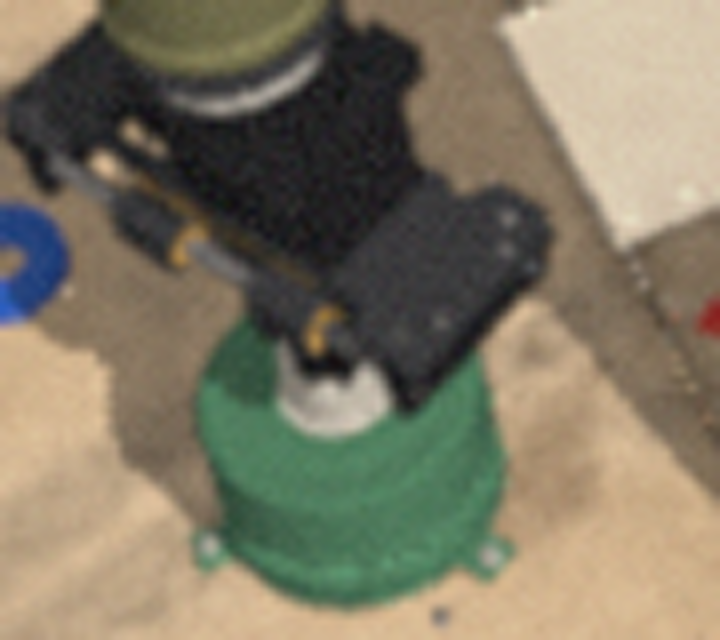

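Emit:
servo_tool(increments=[[[-0.001, 0, 0.003, 0, 0, 0, -1], [-0.001, 0, 0.006, 0, 0, 0, -1], [-0.001, 0, 0.009, 0, 0, 0, -1], [-0.001, 0, 0.012, 0, 0, 0, -1], [-0.001, 0, 0.012, 0, 0, 0, -1]]])

```text
time_s: 19.6
tool_pos: [0.4228, 0.3105, 0.0879]
tool_rot: [-179.9, -0.0, 120.8]
force: [-0.3, 0.2, -5.2]
grip_width: 0.0239
```

Run:
```python
from h import *
p,R,o=pose(); print(p,o['tool_rot'],o['force'],o['wrist_torque'],o['grip_width'])
```

```text
[0.42283978 0.31053648 0.08790641] [-1.79936251e+02 -1.45855689e-03  1.20826475e+02] [-0.32059777  0.19003751 -5.15678127] [ 0.00415991 -0.12264521  0.00235915] 0.02393482832831366
```

Emit:
servo_tool(increments=[[[0, 0.001, 0.002, 0, 0, 0, -1], [0, 0.001, 0.004, 0, 0, 0, -1], [0, 0.001, 0.006, 0, 0, 0, -1], [0, 0.001, 0.0075, 0, 0, 0, -1], [0, 0.001, 0.0075, 0, 0, 0, -1], [0, 0.001, 0.0075, 0, 0, 0, -1]]])

```text
time_s: 20.2
tool_pos: [0.4242, 0.3115, 0.0812]
tool_rot: [180.0, 0.0, 120.8]
force: [0.4, 0.1, -1.3]
grip_width: 0.0242
```

Run:
```python
from h import *
p,R,o=pose(); print(p,o['tool_rot'],o['force'],o['wrist_torque'],o['grip_width'])
shot('scene','s14');crop('s14',170,240,260,320,8,'c18')
```

```text
[0.42416618 0.31146235 0.08115386] [1.79985885e+02 2.88763412e-03 1.20825725e+02] [ 0.40386032  0.05922853 -1.30635751] [ 0.04770906 -0.14747763  0.06764869] 0.024160670679495466
```

View pics/c18.png

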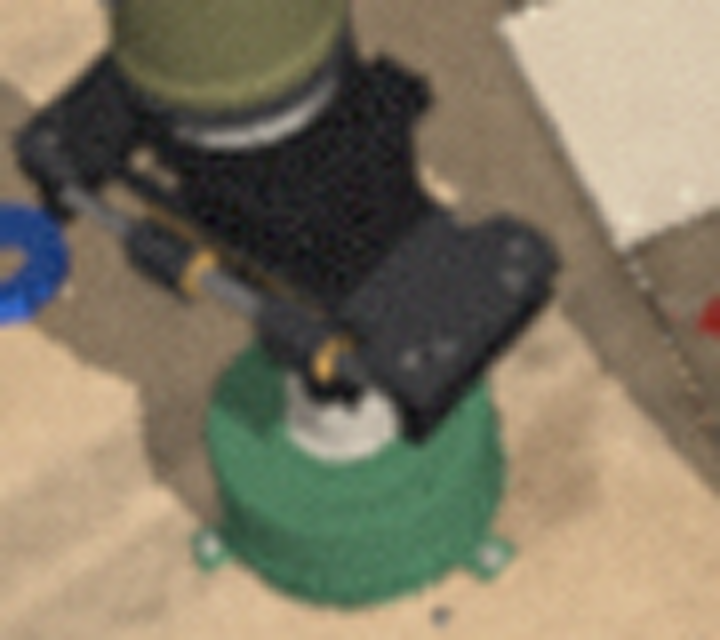

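Emit:
servo_tool(increments=[[[0, 0, 0.001, 0, 0, 0, -1], [0, 0, 0.002, 0, 0, 0, -1], [0, 0, 0.002, 0, 0, 0, -1]]])

```text
time_s: 20.55
tool_pos: [0.4244, 0.3116, 0.0804]
tool_rot: [180.0, 0.1, 120.8]
force: [-2.0, -2.5, 9.3]
grip_width: 0.024
```

Run:
```python
from h import *
p,R,o=pose(); print(p,o['tool_rot'],o['force'],o['wrist_torque'],o['grip_width'])
```

```text
[0.42444569 0.31164759 0.08039011] [1.79970801e+02 5.18236135e-02 1.20822484e+02] [-1.95656181 -2.50168756  9.25982556] [-0.50116156  0.43220715 -0.07124735] 0.024034309459874233
```

Emit:
servo_tool(increments=[[[0, -0.001, -0.001, 0, 0, 0, -1], [0, -0.001, -0.001, 0, 0, 0, 0], [0, -0.001, -0.001, 0, 0, 0, 1], [0, -0.001, -0.001, 0, 0, 0, 1], [0, -0.001, -0.001, 0, 0, 0, 1], [0, -0.001, -0.001, 0, 0, 0, 1], [0, -0.001, -0.001, 0, 0, 0, 1], [0, -0.001, -0.02, 0, 0, 0, 1], [-0.02, -0.001, -0.05, 0, 0, 0, 1], [-0.05, -0.001, -0.075, 0, 0, 0, 1], [-0.07, -0.001, -0.09, 0, 0, 0, 1], [-0.07, -0.001, -0.09, 0, 0, 0, 1], [-0.07, -0.001, -0.09, 0, 0, 0, 1]]])

```text
time_s: 21.85
tool_pos: [0.4589, 0.2507, 0.1689]
tool_rot: [180.0, -0.0, 120.8]
force: [0.1, 0.9, 0.1]
grip_width: 0.0871
```

Run:
```python
from h import *
p,R,o=pose(); print(p,o['tool_rot'],o['force'],o['grip_width'],o['qpos'].round(1))
shot('wrist','w15');shot('scene','s15');crop('s15',170,240,260,320,8,'c19')
C=[(.053,.052,(0,0,255)),(.077,.0185,(255,0,255)),(.018,.054,(0,255,255)),(.105,.0125,(255,0,0))]
ov('w15',(.4235,.311),C,(230,60,420,240),4,'o15')
```

```text
[0.45893951 0.2507471  0.16886543] [ 1.79998089e+02 -9.59285581e-03  1.20765413e+02] [0.05442069 0.92097138 0.05240019] 0.08710175189831505 [ 20.6  10.8 -56.9 103.6   9.5  70.7  -8.2]
```

View pics/o15.png

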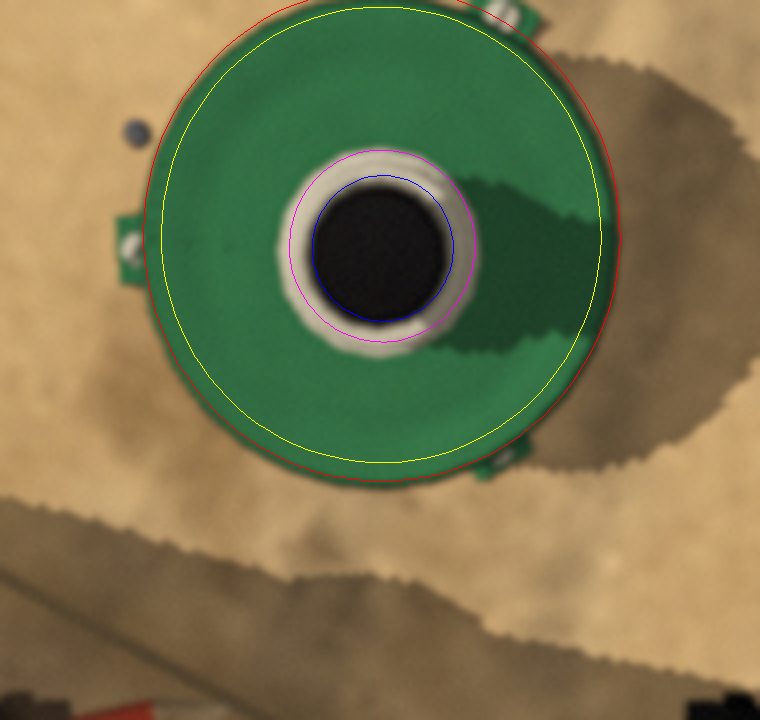

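View pics/c19.png

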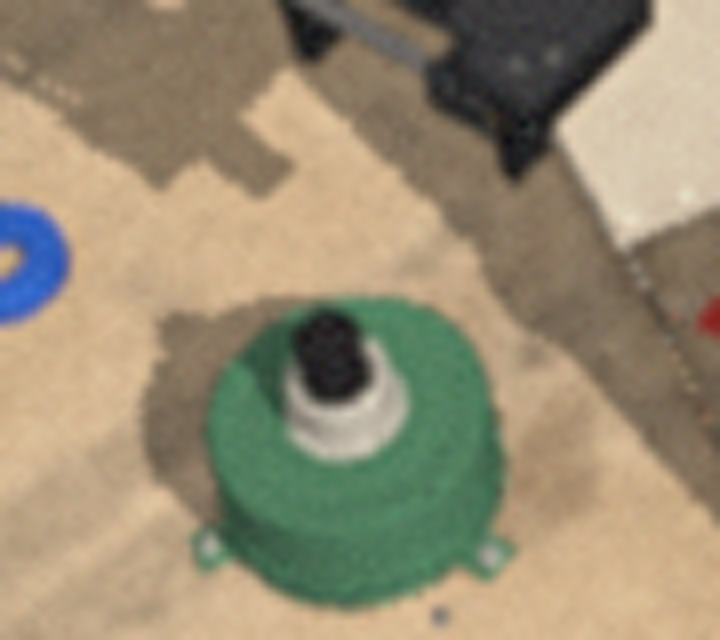

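Emit:
servo_tool(increments=[[[0.03, 0, 0, 0, 0, 0, 1], [0.06, 0, 0.01, 0, 0, 0, 1], [0.07, 0, 0.03, 0, 0, 0, 1], [0.07, 0, 0.055, 0, 0, 0, 1], [0.07, 0, 0.08, 0, 0, 0, 1], [0.07, 0, 0.1, 0, 0, 0, 1], [0.07, 0, 0.108, 0, 0, 0, 1], [0.07, 0, 0.108, 0, 0, 0, 1]]])

```text
time_s: 22.75
tool_pos: [0.4214, 0.3111, 0.0596]
tool_rot: [-179.8, -0.1, 120.9]
force: [-0.2, 0.4, 0.5]
grip_width: 0.0869
```

Run:
```python
from h import *
p,R,o=pose(); print(p,o['tool_rot'],o['force'],o['grip_width'])
shot('wrist','w16');shot('scene','s16');crop('s16',170,240,260,320,8,'c20')
rows([(.4235,.311,.057,120.8)],1,p0=p,R0=R)
```

```text
[0.42135818 0.31109304 0.05962636] [-1.79816309e+02 -5.65896815e-02  1.20942461e+02] [-0.17622168  0.43793447  0.47715033] 0.08691528547580205
[[[-0.0012,0.0018,0.0026,-0.18,-0.06,0.14,1]]]
```

View pics/w16.png

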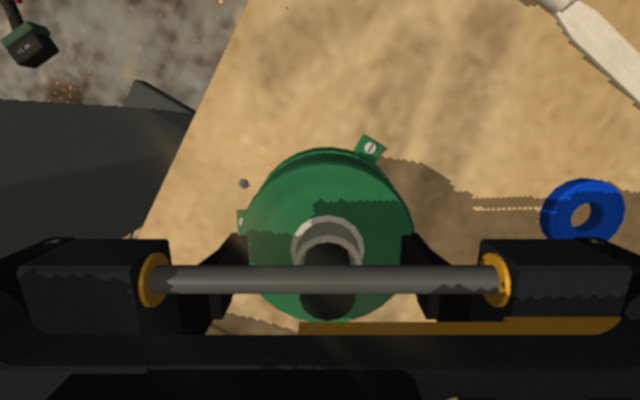

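View pics/c20.png

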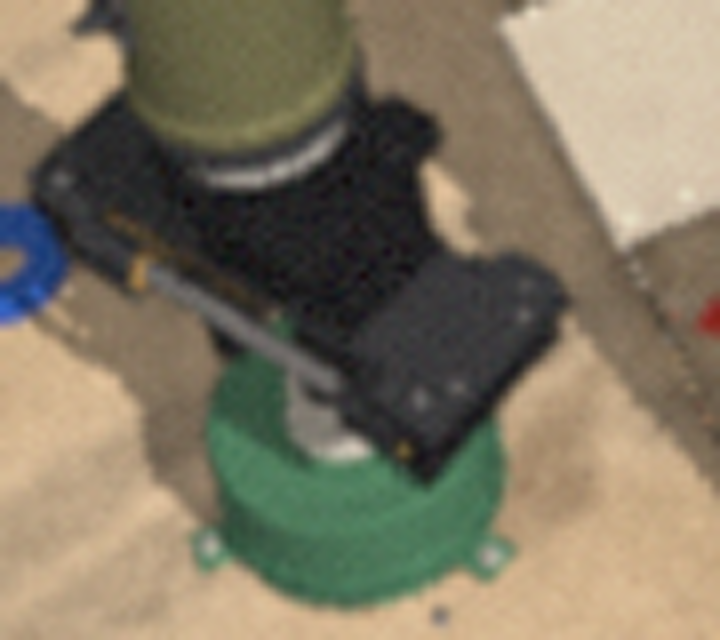

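Emit:
servo_tool(increments=[[[-0.001, 0.002, 0.001, 0, 0, 0, 1], [-0.001, 0.002, 0.0015, 0, 0, 0, 1], [-0.001, 0.002, 0.0015, 0, 0, 0, 1]]])

```text
time_s: 23.15
tool_pos: [0.4259, 0.3111, 0.06]
tool_rot: [179.9, 0.0, 120.8]
force: [0.2, 0.4, 1.0]
grip_width: 0.0869
```

Run:
```python
from h import *
p,R,o=pose(); print(p,o['tool_rot'],o['force'],o['grip_width'])
```

```text
[0.42593716 0.31106634 0.06003112] [1.79946661e+02 1.62060866e-02 1.20795586e+02] [0.21983451 0.35413185 0.96324648] 0.08694805267993916
```

Emit:
servo_tool(increments=[[[0, 0, 0.001, 0, 0, 0, 1], [0, 0, 0.001, 0, 0, 0, 1], [0, 0, 0.001, 0, 0, 0, 1], [0, 0, 0.001, 0, 0, 0, 1]]])

```text
time_s: 23.55
tool_pos: [0.4254, 0.311, 0.0585]
tool_rot: [-180.0, 0.0, 120.8]
force: [-0.8, 0.2, -0.1]
grip_width: 0.087
```

Run:
```python
from h import *
p,R,o=pose(); print(p,o['tool_rot'],o['force'],o['grip_width'])
rows([(.4235,.311,.058,120.8)],1,p0=p,R0=R)
```

```text
[0.4254086  0.31097929 0.05851614] [-1.79996052e+02  4.33030397e-03  1.20825509e+02] [-0.82694126  0.22215574 -0.1153249 ] 0.08700515480474215
[[[0.001,-0.0016,0.0005,-0,0,0.03,1]]]
```

Emit:
servo_tool(increments=[[[0.001, -0.0015, 0.0005, 0, 0, 0, 1], [0.001, -0.0015, 0.0005, 0, 0, 0, 1], [0.001, -0.0015, 0.0005, 0, 0, 0, 1], [0.001, -0.0015, 0.0005, 0, 0, 0, -1], [0.001, -0.0015, 0.0005, 0, 0, 0, -1], [0.001, -0.0015, 0.0005, 0, 0, 0, -1], [0.001, -0.0015, 0.0005, 0, 0, 0, -1], [0.001, -0.0015, 0.0005, 0, 0, 0, -1], [0.001, -0.0015, 0.0005, 0, 0, 0, -1], [0.001, -0.0015, 0.0005, 0, 0, 0, -1], [0.001, -0.0015, 0.0005, 0, 0, 0, -1], [0.001, -0.0015, 0.0005, 0, 0, 0, -1]]], squeeze=25)

```text
time_s: 24.75
tool_pos: [0.4236, 0.3111, 0.058]
tool_rot: [-180.0, 0.0, 120.8]
force: [0.0, -0.3, -0.2]
grip_width: 0.037
```

Run:
```python
from h import *
p,R,o=pose(); print(p,o['tool_rot'],o['force'],o['wrist_torque'],o['grip_width'])
```

```text
[0.42363178 0.31107395 0.05801691] [-1.79997881e+02  4.19656564e-03  1.20825105e+02] [ 0.01509172 -0.27381439 -0.18809993] [ 0.00186231 -0.11757661 -0.01852506] 0.03700056173471297
```

Emit:
servo_tool(increments=[[[0, 0, -0.003, 0, 0, 0, -1], [0, 0, -0.008, 0, 0, 0, -1], [0, 0, -0.014, 0, 0, 0, -1], [0, 0, -0.02, 0, 0, 0, -1], [0, 0, -0.027, 0, 0, 0, -1], [0, 0, -0.034, 0, 0, 0, -1], [0, 0, -0.041, 0, 0, 0, -1], [0, 0, -0.048, 0, 0, 0, -1], [0, 0, -0.055, 0, 0, 0, -1], [0, 0, -0.062, 0, 0, 0, -1], [0, 0, -0.07, 0, 0, 0, -1], [0, 0, -0.078, 0, 0, 0, -1], [0, 0, -0.086, 0, 0, 0, -1], [0, 0, -0.093, 0, 0, 0, -1], [0, 0, -0.098, 0, 0, 0, -1], [0, 0, -0.1, 0, 0, 0, -1], [0, 0, -0.1, 0, 0, 0, -1], [0, 0, -0.1, 0, 0, 0, -1], [0, 0, -0.1, 0, 0, 0, -1]]])

```text
time_s: 26.65
tool_pos: [0.4234, 0.3109, 0.1576]
tool_rot: [-180.0, -0.0, 120.8]
force: [-0.1, -0.1, -1.8]
grip_width: 0.0369
```

Run:
```python
from h import *
p,R,o=pose(); print(p,o['tool_rot'],o['force'],o['wrist_torque'],o['grip_width'],abs(o['joint_velocities']).max())
shot('scene','s17');crop('s17',150,190,270,320,6,'c21');shot('top','t17');crop('t17',150,180,270,280,5,'c22')
```

```text
[0.4234351  0.31091057 0.15764428] [-1.79957312e+02 -1.36202302e-03  1.20824724e+02] [-0.06067033 -0.1486867  -1.78436046] [ 0.06165767 -0.08506377 -0.03186138] 0.036868352155254025 0.1603274476853798
```

View pics/c21.png

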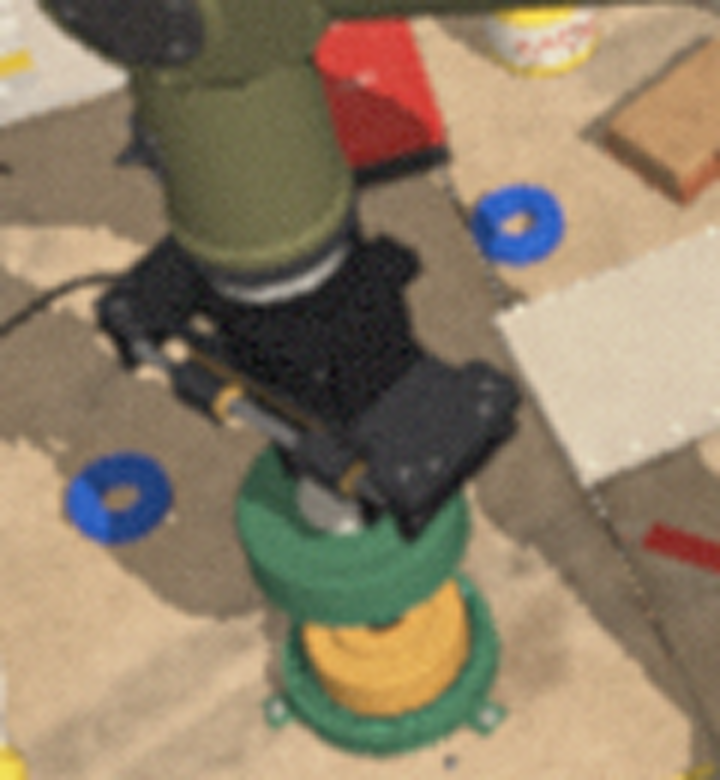

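```bash
python3 -c "
from h import *
print(env.sign_off())"
```

```text
the job is handed in; nothing more can be done
None
```

The job is done and handed in at about 27 s of the 62 s allowed. No verdict is reported, so the results below are my own checks.

- **Ring:** The loose ring is on the post, flat on the other two. The overlay in the wrist image matched its expected seated position to within about 1 mm.
- **Lids lowered:** I carried both lids by the knob and lowered them onto the tin. They touched down with the tool at z = 0.0804 m, as calculated, and I let go of the knob. The overlay showed them less than 1 mm off the tin's axis.
- **Outer lid lifted:** I gripped it by the collar (finger opening 37 mm) and raised it 99.6 mm straight up. The fingers are still holding it, and the wrist carries about 1.8 N, which fits the outer lid alone. The last scene picture shows the brass inner lid level on the rings and clear of the outer lid.

- **Position readings:** Tool position readings wandered by up to 2 mm just after moves. I let the arm settle and corrected for this before closing on the collar.
- **Outlines that did not fit:** The drawn outlines of the collar and of the outer lid's edge differed from the images by 1 to 2.5 mm. I put this down to chamfers and a flange at the collar's base. The grips were not affected.
- **Not measured:** I did not measure the pencil, screwdriver and sanding block at the end. Nothing touched them that I know of.

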